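Put the clock movements away in the lidded pan

ROBOT

A 7-joint arm with a two-finger parallel gripper is mounted at the origin on the work surface. World frame = base frame: x ahead of the robot, y to its left, z up, the work surface at z = 0. Lengths are in mm, angles in rad, forces in N, time in s.
With the tool pointing down it reaches from about 400 to 850 mm from the base axis. Payload 10.4 kg.
Tool frame: the origin (TCP) lies on the centre line of the jaws, within the pads' length; the fingertips stand 22 mm ahead of it and the grasp point (between the pads) lies 3 mm ahead of it; z points along the fingers, y is the line along which they close (so a half turn about z gives the same grasp; the last joint's range is limited). The gripper opens to 85 mm and grips with 20 to 120 N. Pads are 22 mm wide; open, the fingers measure 114 mm over their backs; the gripper's body (76 mm by 85 mm) begins 54 mm behind the grasp point. The pads swing forward as they close: fully open they stand 13 mm farther back than shut.
Start: joints at [1.129, 0.332, -0.065, 1.46, 0.022, 1.35, -0.088], TCP at [254.187, -570.997, 253.338] pointing down, gripper open.
Joint ranges: [-2.6, 2.6], [-0.5, 2.12], [-1.47, 1.34], [0.16, 2.42], [-1.27, 4.41], [0.06, 2.06], [-2.6, 2.6]. Speed limits (rad/s): [2.22, 2.22, 2.79, 2.79, 3.14, 3.14, 3.14].

INTERFACE

Orientations are given as [roll, pitch, yaw] about the fixed x, y, z axes, in that order (R = Rz(yaw) Ry(pitch) Rx(roll)).
In Python, from rig import readout, imaging, workorder gives the robot as it stands.
- The arm moves only by the tool apply_moves, never from a script. Its argument "deltas" is a list of rows, each a list of 3 entries, a list of its own where there are three numbers: the shift along the tool's x, y, z in units of 30 mm (1.0 is 30 mm), then the turn, a rotation vector about the tool's x, y, z in units of 6 degrees (1.0 is 6 degrees), then the finger opening in mm, from 0 to 85.4. A call has 1 to 20 rows; each row shifts and turns the commanded pose from where the row before left it, along the tool's axes as they then stand; what a row does not reach is not made up. A row lasts 1/12 s, in which the tool goes at most 41.7 mm and 7.16 degrees, less where a joint would pass 70% of its speed; a pose out of reach is approached as far as the arm can. A call is refused whole if a number of a shift passes 1 or a number of a turn 1, either way. A call with a gripper value outside its range is refused whole. The fingers move at their own pace and stop on an object; "grip_force" is the grip in N (left out, the last holds). Time passes only in rows, so rows that do not move let the fingers close. It gives the time, the measured TCP pose, the force, the opening and the grip force at its end, in the units of the state.
- readout.state(): the state, without advancing time (a new reading comes with each control period).
- imaging.grab_frame(name): name is "scene" or "top" or "wrist"; returns a dict with "img" (480x640x3 uint8, red, green, blue), "camera_matrix" (3x3 intrinsics, pixels), "rvec" (rotation vector, rad) and "tvec" (3), from world to camera coordinates, as OpenCV has them. Camera axes: x right, y down, z forward; pixel columns grow to the right and rows downward; lengths in mm; the calibration is good to about 2 mm. A picture is of the moment at which its call begins. There is no depth.
- workorder.finish_job(): hands the job in; it is judged then, once.
The state is a dict: "t": time; "q": joint angles; "qvel": joint speeds; "tau": joint torques, N m; "tcp_pos": TCP position; "tcp_rot": TCP orientation; "ft_force": force on the tool from outside, world axes, zero at the start; "ft_torque": the same for the moment, N m; "grip_width": finger opening in mm; "gripper_force": force on a finger pad.
Only numpy, scipy, OpenCV 4.12 (cv2) and the standard library are available. Lean on these libraries where they do the work, as an engineer would, in place of code of your own. Each camera call takes 0.05 s, during which the arm holds its last target. There are 200 camera calls.

TASK

The brass clock movements, the one on the bench and whatever lies in the drawer, are to go into the steel pan. First lift the lid off the pan by its knob and set it down flat on the round rubber mat, then pull the drawer fully open and put every movement in the pan, side by side on its floor and none on top of another. Last, push the drawer fully home and put the lid back squarely on the pan, without knocking over or pushing away the loupe and the jar.

Things in the scene. Friction and masses are not known exactly. Their poses are not given: they have to be found in the camera images.
- pan: round open steel pan, fixed to the bench: outside 208 mm across, 55 mm high, wall 4 mm, floor 5 mm thick (inside 200 mm across, 50 mm deep); origin at the centre of its underside, on the bench
- lid: loose aluminium lid, 0.25 kg: disc 216 mm across, 4 mm thick; under it a tapered boss (184 mm across, 172 at the bottom, 6 mm deep) that drops inside the pan's rim. Origin at the centre of the boss's underside, z up through the knob; disc 6 to 10 mm above it; black knob, 32 mm across, 20 to 50 mm above it. Seated, the origin is 49 mm above the pan's origin
- lid_knob (a point): centre of the lid's knob, 36 mm above the lid's origin
- mat: round black rubber mat, 230 mm across, 3 mm thick, fixed on the bench: the place to park the lid; origin at the centre of its underside
- cab_front (a point): middle of the top front edge of a low wooden cabinet fixed on the bench (400 mm wide along y, 90 high, its top reaching 185 mm back along +x; front faces -x), with one drawer. Drawer floor 22 mm above the bench, inside 358 mm wide, side walls up to 68 mm, front to 76 mm above the bench. Shut, the drawer's inside reaches from 6 mm before this edge to 161 mm behind it, and it opens by up to 134 mm
- cab_drawer0 (a joint): how far the drawer is pulled out, m: 0 is fully shut, 0.134 fully open; it slides along the cabinet's -x
- cab_drawer0_handle (a point): middle of the drawer's handle, a horizontal steel bar 11 mm thick and 120 mm long along the cabinet's y, 35 mm in front of the drawer's front and about 52 mm above the bench; moves with the drawer; x axis as the cabinet's
- move1: brass clock movement, a block 60 x 36 x 26 mm (two brass plates with pillars and wheels between, treat as a solid box), long along its x, 36 mm along y, 26 mm high; origin at the centre of its underside as it lies flat at the start; absent in some runs; at the start it lies in the drawer
- move1_mid (a point): middle of move1, 13 mm above its underside
- move2: brass clock movement, a block 60 x 36 x 26 mm (two brass plates with pillars and wheels between, treat as a solid box), long along its x, 36 mm along y, 26 mm high; origin at the centre of its underside as it lies flat at the start; absent in some runs; at the start it lies in the drawer
- move2_mid (a point): middle of move2, 13 mm above its underside
- move3: brass clock movement, a block 60 x 36 x 26 mm (two brass plates with pillars and wheels between, treat as a solid box), long along its x, 36 mm along y, 26 mm high; origin at the centre of its underside as it lies flat at the start; absent in some runs; at the start it lies in the drawer
- move3_mid (a point): middle of move3, 13 mm above its underside
- move4: brass clock movement, a block 60 x 36 x 26 mm (two brass plates with pillars and wheels between, treat as a solid box), long along its x, 36 mm along y, 26 mm high; origin at the centre of its underside as it lies flat at the start; always present; at the start it lies on the bench
- move4_mid (a point): middle of move4, 13 mm above its underside
- loupe: bystander: black eye loupe, 38 mm across, 34 mm high, standing on the bench; origin at its underside
- jar: bystander: glass jar 60 mm across, 70 mm high; origin at its underside
Mind the look-alikes: they are no part of the job. Leave any orange or pink look-alike of the move4 alone.

How it is judged (in metres and radians):
On the way, in this order (a step that is already met when the one before it is completed fails the run):
1. the lid lies flat on the rubber mat, let go (horizontal distance between lid and mat below 0.07 m and height (world z) of lid below 0.012 m and angle between lid's own z axis and vertical below 0.08 rad and contact force between the fingers and lid below 0.2 N), for 0.3 s.
2. the drawer is pulled out by at least 11 of its 13 cm (value of joint cab_drawer0 above 0.11 m), for 0.2 s.
3. every movement is in the pan (horizontal distance between each of move1_mid, move2_mid, move3_mid, move4_mid and pan below 0.088 m and z of each of move1_mid, move2_mid, move3_mid, move4_mid in the frame of pan below 0.032 m), for 0.3 s.
At the end, for the whole second after the job is handed in: Every movement rests on the pan's floor (its middle within 88 mm of the pan's axis and less than 32 mm above the pan's underside, so none on top of another); the drawer is shut to within 8 mm; the lid is at rest, seated level on the pan within 12 mm of its centre (all of step 3 and horizontal distance between lid and pan below 0.012 m and z of lid in the frame of pan between 0.045 and 0.052 m and angle between lid's own z axis and vertical below 0.04 rad and linear speed of lid below 0.02 m/s and value of joint cab_drawer0 below 0.008 m); the robot touches nothing.
It fails at once if the loupe is knocked more than 4 cm from its place (distance of loupe from where it was at the start of the episode above 0.04 m).
It fails at once if the jar is knocked more than 4 cm from its place (distance of jar from where it was at the start of the episode above 0.04 m).
Of move1, move2, move3 only 2 to 3 are there at a start; the rules pass over those that are not, and their reading is None.
At some moment in a run one of move1, move2, move3, move4 may be knocked a few centimetres aside while the robot is not near it.
Once in a run the grip may slacken for a moment while it holds something.
It also fails if it takes over 210 s, if anything falls off the work surface, if the arm or the gripper's body presses on something with over 40 N, if the wrist force passes 120 N, or if a joint passes its speed limit or range.

## Working session

There is one attempt and no reset: what is moved stays moved. The work goes in short steps, Python scripts to look and compute and a tool call to move; the robot and the scene stay as the last step left them, time stands still between calls to the robot, and variables do not carry over. Pictures are saved under pics/ and viewed, at most 18 in all, crops included, and the job is handed in when it is done.

Besides the shell and the picture viewer there is one more tool, called after "Call:" as name([rows], argument=value, ...), one row to a line, values as JSON. apply_moves: Moves the arm, as the interface text tells. Its arguments: {"type":"object","properties":{"deltas":{"type":"array","items":{"type":"array"}},"grip_force":{"type":"number"}},"required":["deltas"]}

```bash
mkdir -p pics; ls
cat > h.py <<'E'
import numpy as np, cv2
from rig import readout, imaging, workorder
from scipy.spatial.transform import Rotation as R
def grab(n,save=None):
    f=imaging.grab_frame(n)
    if save: cv2.imwrite('pics/'+save,f['img'][:,:,::-1])
    return f
def ray(f,uv,z):
    K=np.array(f['camera_matrix']);Rm=cv2.Rodrigues(np.array(f['rvec'],float))[0];t=np.array(f['tvec'],float).ravel()
    uv=np.atleast_2d(np.array(uv,float))
    d=(Rm.T@np.linalg.inv(K)@np.c_[uv,np.ones(len(uv))].T).T
    c=-Rm.T@t
    return c+d*((z-c[2])/d[:,2])[:,None]
def proj(f,P):
    return cv2.projectPoints(np.array(P,float).reshape(-1,1,3),np.array(f['rvec'],float),np.array(f['tvec'],float),np.array(f['camera_matrix']),None)[0].reshape(-1,2)
E
python3 - <<'E'
from h import *
for n in('scene','top'):
    f=grab(n,n+'0.png'); print(n,f['camera_matrix'],-cv2.Rodrigues(np.array(f['rvec'],float))[0].T@np.array(f['tvec']).ravel())
print(readout.state())
E
```

```text
pics
scene [[459.94985801   0.         323.59793698]
 [  0.         459.94985801 232.84761132]
 [  0.           0.           1.        ]] [1146.76029103 -381.17910571  704.91737931]
top [[476.51528181   0.         316.74827223]
 [  0.         476.51528181 245.51589996]
 [  0.           0.           1.        ]] [ 429.65673834    8.56277055 1137.65512209]
{'t': 0.1, 'q': array([ 1.12942103,  0.33280165, -0.06467605,  1.46083002,  0.02160241,
        1.34991474, -0.08847252]), 'qvel': array([ 0.00288799, -0.00131493,  0.00047811, -0.00156624,  0.00104555,
        0.00046018, -0.00035501]), 'tau': array([ 1.89237224e-03, -6.26742911e+01,  4.93181229e-02, -3.92431533e+01,
        1.61840249e-02,  6.95578303e-03,  7.13669397e-05]), 'tcp_pos': array([ 254.0138144 , -570.72422188,  252.61284945]), 'tcp_rot': array([-3.14033596e+00,  6.68147499e-05,  4.18799346e-01]), 'ft_force': array([ 0.10313488,  0.27643125, -0.23908195]), 'ft_torque': array([ 0.02687224,  0.00884466, -0.05424563]), 'gripper_force': 0.0, 'grip_width': 85.58138471414684}
```

View pics/top0.png

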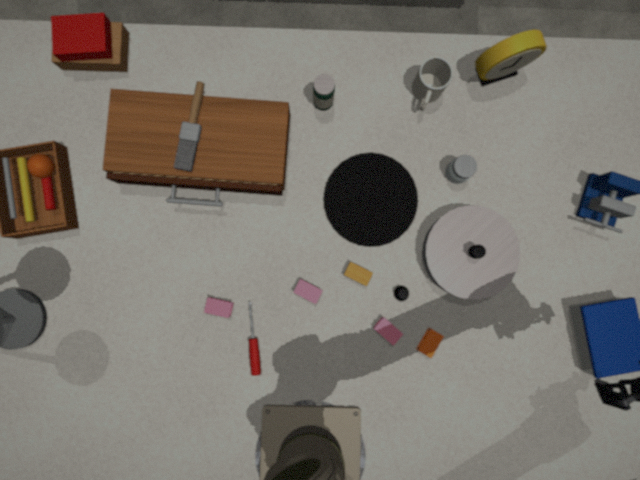

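View pics/scene0.png

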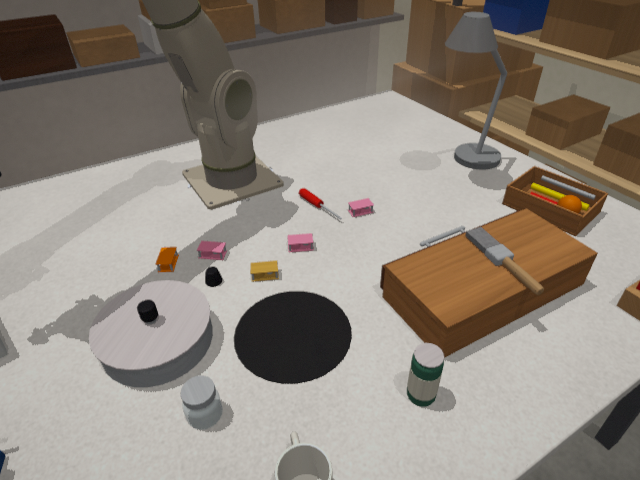

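The top view shows the lidded pan at about (472,252) with its knob at (477,251), the mat at (371,199), and the brass block at (358,273). The loupe is at (401,293), the jar at (460,168), and the cabinet handle at (195,203). The pink and orange blocks are look-alikes.

```bash
cat >> h.py <<'E'
def blobs(mask,amin=30):
    n,l,s,c=cv2.connectedComponentsWithStats(mask.astype(np.uint8)); 
    return [(c[i],s[i],l==i) for i in range(1,n) if s[i,4]>=amin]
def brass(f):
    h=cv2.cvtColor(f['img'],cv2.COLOR_RGB2HSV); return cv2.inRange(h,(15,110,90),(28,255,255))>0
E
python3 - <<'E'
from h import *
for n in('top','scene'):
    f=grab(n); g=f['img'].astype(int); hs=cv2.cvtColor(f['img'],cv2.COLOR_RGB2HSV)
    print(n)
    for c,s,m in blobs(g.max(2)<45,40):
        print(' dark',c.round(),s[:5],*[ray(f,c,z)[0].round() for z in(3,85,34)])
    for c,s,m in blobs(brass(f),40):
        r=cv2.minAreaRect(np.argwhere(m)[:,::-1].astype(np.float32)); P=ray(f,cv2.boxPoints(r),26)
        print(' brass',c.round(),s[4],P.mean(0).round(),P[:,:2].round().tolist())
f=grab('top')
# lid outline
g=f['img'].astype(int)
print('cab top corners',ray(f,[(110,90),(290,101),(284,192),(105,178)],90).round())
print('handle',ray(f,[(168,201),(222,205)],55).round())
print('jar',ray(f,(463,165),70).round(), 'lid edges',ray(f,[(425,252),(519,252),(472,205),(472,299)],57).round())
print('px values',g[252,440],g[222,472],g[273,358],g[330,430])
E
```

```text
top
 dark [496.  78.] [479  72  38  13 121] [ 911. -428.    3.] [ 876. -396.   85.] [ 898. -416.   34.]
 dark [322.  96.] [314  92  18   8  58] [854.  -4.   3.] [823.  -3.  85.] [842.  -4.  34.]
 dark [370. 199.] [ 325  153   92   93 6660] [ 606. -127.    3.] [ 593. -117.   85.] [ 601. -123.   34.]
 dark [608. 186.] [591 173  45  25 385] [ 655. -700.    3.] [ 638. -649.   85.] [ 648. -681.   34.]
 dark [  5. 204.] [  0 175  15  57 187] [570. 744.   3.] [560. 691.  85.] [566. 724.  34.]
 dark [584. 192.] [578 175  13  34  69] [ 638. -643.    3.] [ 623. -596.   85.] [ 633. -625.   34.]
 dark [143. 182.] [113 179  59   7 171] [630. 420.   3.] [616. 390.  85.] [625. 408.  34.]
 dark [195. 186.] [175 184  41   6 119] [624. 294.   3.] [610. 273.  85.] [619. 286.  34.]
 dark [250. 190.] [220 187  62   8 183] [618. 163.   3.] [605. 152.  85.] [613. 159.  34.]
 dark [476. 251.] [469 246  16  12 155] [ 488. -383.    3.] [ 484. -355.   85.] [ 486. -372.   34.]
 dark [401. 293.] [395 286  13  14 141] [ 384. -204.    3.] [ 387. -188.   85.] [ 385. -198.   34.]
 dark [ 39. 308.] [ 25 291  21  42  
[... 3456 characters left out ...]
31.0], [580.0, 464.0], [786.0, 322.0], [758.0, 55.0]]
 brass [166. 256.] 222 [ 272. -271.   26.] [[287.0, -297.0], [227.0, -269.0], [258.0, -245.0], [315.0, -274.0]]
 brass [264. 270.] 434 [ 439. -104.   26.] [[399.0, -120.0], [424.0, -66.0], [479.0, -90.0], [455.0, -141.0]]
 brass [630. 297.] 285 [911. 496.  26.] [[910.0, 442.0], [879.0, 545.0], [912.0, 549.0], [941.0, 448.0]]
cab top corners [[820. 470.  90.]
 [808.  68.  90.]
 [603.  75.  90.]
 [622. 471.  90.]]
handle [[580. 341.  55.]
 [574. 218.  55.]]
jar [[ 680. -328.   70.]] lid edges [[ 480. -247.   57.]
 [ 486. -462.   57.]
 [ 591. -354.   57.]
 [ 376. -356.   57.]]
px values [151 146 142] [147 141 140] [150 123  63] [100  55  29]
```

Run:
```python
from h import *
f=grab('top'); a=cv2.resize(f['img'][60:320,90:350],None,fx=2.2,fy=2.2,interpolation=cv2.INTER_CUBIC)
b=cv2.resize(f['img'][130:390,330:590],None,fx=2.2,fy=2.2,interpolation=cv2.INTER_CUBIC)
cv2.imwrite('pics/c1.png',cv2.resize(np.hstack([a,b]),(800,400))[:,:,::-1])
```

```text
(no output)
```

View pics/c1.png

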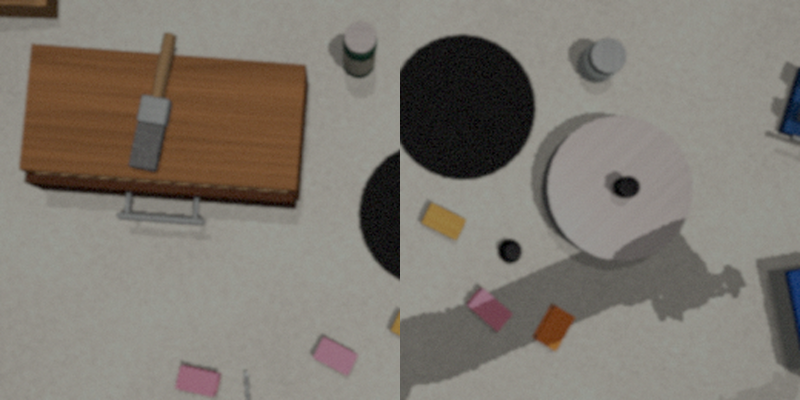

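Triangulated positions in mm: knob (485,-355,85), mat (606,-127), move4 (427,-99), loupe (386,-199), jar (680,-328). The cabinet front middle is about (612,273) with yaw -0.048, and the handle is about (577,280). The top and scene views agree, and the sizes match the ones given.

```bash
cat >> h.py <<'E'
def go(p,yaw=None,q=None):
    "turn (tool z, 6deg units) first, then shift in tool axes, 30mm units, from the measured pose"
    s=readout.state(); M=R.from_euler('xyz',s['tcp_rot']); y0=s['tcp_rot'][2]; yaw=y0 if yaw is None else yaw
    d=(yaw-y0+np.pi/2)%np.pi-np.pi/2
    # wanted orientation exactly down
    T=R.from_euler('xyz',[np.pi,0,y0+d]); rv=(M.inv()*T).as_rotvec()
    print('at',s['tcp_pos'].round(1),s['tcp_rot'].round(3),'t',round(s['t'],1),'w',round(s['grip_width'],1),'f',round(s['gripper_force'],1),'q7',s['q'][6].round(2))
    print(' turn',np.round(np.degrees(rv)/6,2),'shift',np.round(T.inv().apply(np.array(p)-s['tcp_pos'])/30,2))
E
python3 -c "
from h import *
go([485,-355,150])"
```

```text
at [ 254.1 -570.9  253.1] [-3.141  0.     0.419] t 0.3 w 85.4 f 0.0 q7 -0.09
 turn [-0.  0. -0.] shift [ 9.96 -3.44  3.44]
```

Call:
apply_moves([
  [[0.83, -0.287, 0.287], [0, 0, 0], 85],
  [[0.83, -0.287, 0.287], [0, 0, 0], 85],
  [[0.83, -0.287, 0.287], [0, 0, 0], 85],
  [[0.83, -0.287, 0.287], [0, 0, 0], 85],
  [[0.83, -0.287, 0.287], [0, 0, 0], 85],
  [[0.83, -0.287, 0.287], [0, 0, 0], 85],
  [[0.83, -0.287, 0.287], [0, 0, 0], 85],
  [[0.83, -0.287, 0.287], [0, 0, 0], 85],
  [[0.83, -0.287, 0.287], [0, 0, 0], 85],
  [[0.83, -0.287, 0.287], [0, 0, 0], 85],
  [[0.83, -0.287, 0.287], [0, 0, 0], 85],
  [[0.83, -0.287, 0.287], [0, 0, 0], 85],
  [[0, 0, 0], [0, 0, 0], 85],
  [[0, 0, 0], [0, 0, 0], 85],
  [[0, 0, 0], [0, 0, 0], 85],
], grip_force=60)

```text
t: 1.55
tcp_pos: [484.7, -355.7, 150.1]
tcp_rot: [3.141, 0.0, 0.418]
ft_force: [-0.7, -0.3, -0.1]
grip_width: 85.0
gripper_force: 0.0
```

```bash
python3 -c "
from h import *
go([485,-355,90])
f=grab('wrist','w1.png')
print(proj(f,[485,-355,99]))
for c,s,m in blobs(f['img'].max(2)<45,200): print(c,s,ray(f,c,99))"
```

```text
at [ 484.7 -355.7  150.1] [3.141 0.    0.418] t 1.6 w 85.0 f 0.0 q7 -0.66
 turn [0. 0. 0.] shift [ 0.02 -0.02  2.  ]
[[316.82099572 280.92561825]]
[101.96356859  46.55372763] [    0     0   232   108 20120] [[ 545.6979494  -228.67297028   99.        ]]
[319.52019584 275.07772338] [ 290  240   60   70 3268] [[ 488.459247   -354.95362956   99.        ]]
[ 82.04381245 275.1245196 ] [  48  248   68   54 2602] [[ 439.70204003 -245.53015836   99.        ]]
[319.25775343 423.0083807 ] [    0   304   640   176 58587] [[ 404.90136403 -392.08505817   99.        ]]
```

View pics/w1.png

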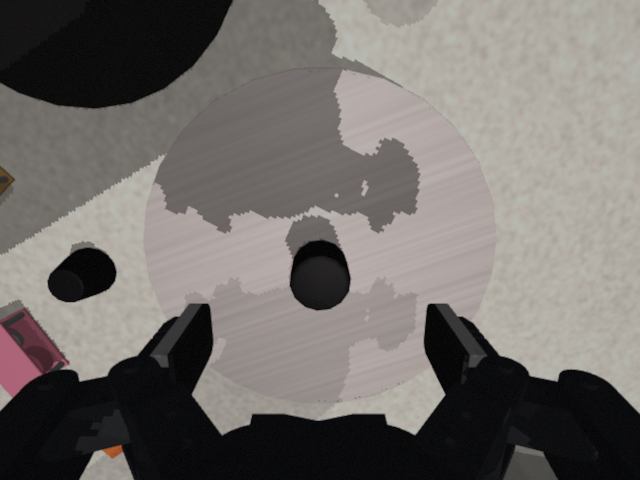

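The wrist view puts the knob top at (320,280), against a projected (317,281), so it is well centred between the jaws. I'll descend and grip.

Call:
apply_moves([
  [[0, 0, 0.5], [0, 0, 0], 85],
  [[0, 0, 0.5], [0, 0, 0], 85],
  [[0, 0, 0.5], [0, 0, 0], 85],
  [[0, 0, 0.5], [0, 0, 0], 85],
  [[0, 0, 0], [0, 0, 0], 85],
  [[0, 0, 0], [0, 0, 0], 20],
  [[0, 0, 0], [0, 0, 0], 20],
  [[0, 0, 0], [0, 0, 0], 20],
  [[0, 0, 0], [0, 0, 0], 20],
  [[0, 0, 0], [0, 0, 0], 20],
  [[0, 0, 0], [0, 0, 0], 20],
  [[0, 0, 0], [0, 0, 0], 20],
  [[0, 0, 0], [0, 0, 0], 20],
  [[0, 0, -0.2], [0, 0, 0], 20],
  [[0, 0, -0.4], [0, 0, 0], 20],
  [[0, 0, -0.4], [0, 0, 0], 20],
  [[0, 0, 0], [0, 0, 0], 20],
], grip_force=70)

```text
t: 3.02
tcp_pos: [486.5, -355.9, 123.5]
tcp_rot: [3.138, -0.002, 0.419]
ft_force: [0.5, -0.8, -1.1]
grip_width: 30.4
gripper_force: 69.3
```

```bash
python3 -c "
from h import *
go([606,-127,120]);print(readout.state()['ft_force'])"
```

```text
at [ 486.5 -355.9  123.5] [ 3.138e+00 -2.000e-03  4.190e-01] t 3.0 w 30.4 f 69.3 q7 -0.67
 turn [ 0.04 -0.02 -0.  ] shift [ 6.74 -5.35  0.12]
[ 0.45634146 -0.78244272 -1.10841881]
```

Call:
apply_moves([
  [[0.42, -0.334, 0], [0, 0, 0], 20],
  [[0.42, -0.334, 0], [0, 0, 0], 20],
  [[0.42, -0.334, 0], [0, 0, 0], 20],
  [[0.42, -0.334, 0], [0, 0, 0], 20],
  [[0.42, -0.334, 0], [0, 0, 0], 20],
  [[0.42, -0.334, 0], [0, 0, 0], 20],
  [[0.42, -0.334, 0], [0, 0, 0], 20],
  [[0.42, -0.334, 0], [0, 0, 0], 20],
  [[0.42, -0.334, 0], [0, 0, 0], 20],
  [[0.42, -0.334, 0], [0, 0, 0], 20],
  [[0.42, -0.334, 0], [0, 0, 0], 20],
  [[0.42, -0.334, 0], [0, 0, 0], 20],
  [[0.42, -0.334, 0], [0, 0, 0], 20],
  [[0.42, -0.334, 0], [0, 0, 0], 20],
  [[0.42, -0.334, 0], [0, 0, 0], 20],
  [[0.42, -0.334, 0], [0, 0, 0], 20],
  [[0, 0, 0], [0, 0, 0], 20],
  [[0, 0, 0], [0, 0, 0], 20],
])

```text
t: 4.52
tcp_pos: [604.4, -125.6, 120.2]
tcp_rot: [-3.142, -0.0, 0.421]
ft_force: [-0.8, -0.4, -1.9]
grip_width: 30.1
gripper_force: 69.4
```

```bash
python3 -c "
from h import *
go([606,-127,46]);print(readout.state()['ft_force']); grab('scene','s2.png')"
```

```text
at [ 604.4 -125.6  120.2] [-3.142 -0.     0.421] t 4.5 w 30.1 f 69.4 q7 -1.13
 turn [-0. -0.  0.] shift [0.03 0.06 2.47]
[-0.78637927 -0.44096212 -1.86947009]
```

View pics/s2.png

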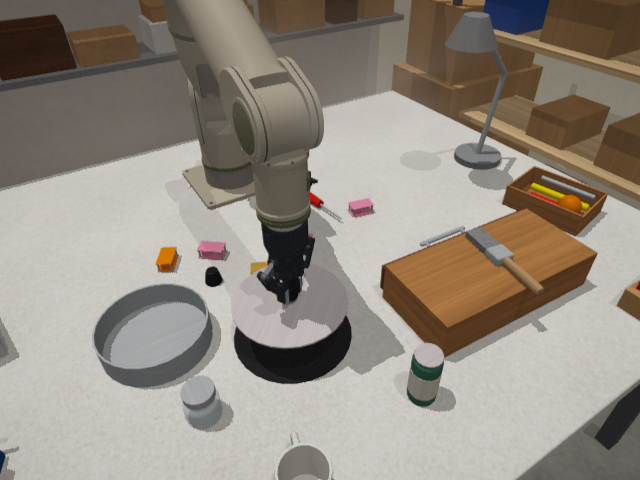

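The scene view shows the lid held level above the mat and the pan open and empty. I'll lower it.

Call:
apply_moves([
  [[0, 0, 0.4], [0, 0, 0], 20],
  [[0, 0, 0.4], [0, 0, 0], 20],
  [[0, 0, 0.4], [0, 0, 0], 20],
  [[0, 0, 0.4], [0, 0, 0], 20],
  [[0, 0, 0.4], [0, 0, 0], 20],
  [[0, 0, 0.3], [0, 0, 0], 20],
  [[0, 0, 0.1], [0, 0, 0], 20],
  [[0, 0, 0.05], [0, 0, 0], 20],
  [[0, 0, 0.05], [0, 0, 0], 20],
  [[0, 0, 0], [0, 0, 0], 20],
  [[0, 0, 0], [0, 0, 0], 20],
])

```text
t: 5.48
tcp_pos: [604.6, -126.7, 45.6]
tcp_rot: [3.141, -0.001, 0.419]
ft_force: [0.8, -0.1, -2.7]
grip_width: 30.0
gripper_force: 69.2
```

Call:
apply_moves([
  [[0, 0, 0.04], [0, 0, 0], 20],
  [[0, 0, 0.03], [0, 0, 0], 20],
  [[0, 0, 0], [0, 0, 0], 20],
  [[0, 0, 0], [0, 0, 0], 70],
  [[0, 0, 0], [0, 0, 0], 70],
  [[0, 0, 0], [0, 0, 0], 70],
  [[0, 0, 0], [0, 0, 0], 70],
  [[0, 0, 0], [0, 0, 0], 70],
  [[0, 0, -0.3], [0, 0, 0], 70],
  [[0, 0, -0.6], [0, 0, 0], 70],
  [[0, 0, -1], [0, 0, 0], 70],
  [[0, 0, -1], [0, 0, 0], 40],
  [[0, 0, -1], [0, 0, 0], 40],
  [[0, 0, -0.5], [0, 0, 0], 30],
  [[0, 0, 0], [0, 0, 0], 30],
])

```text
t: 6.73
tcp_pos: [606.2, -126.8, 180.1]
tcp_rot: [3.137, -0.006, 0.419]
ft_force: [0.4, 0.4, -0.1]
grip_width: 29.8
gripper_force: 0.0
```

```bash
python3 -c "
from h import *
go([577,280,180],np.pi/2-0.048)
f=grab('scene','s3.png')
t=grab('top')
for c,s,m in blobs(t['img'].max(2)<45,60): print(c.round(),s[:5],ray(t,c,39)[0].round())
"
```

```text
at [ 606.2 -126.8  180.1] [ 3.137 -0.006  0.419] t 6.7 w 29.8 f 0.0 q7 -1.11
 turn [  0.07  -0.03 -10.54] shift [13.5  -1.62  0.  ]
[496.  79.] [479  71  38  14 119] [ 896. -413.   39.]
[377. 147.] [368 118  14  54 219] [ 724. -136.   39.]
[335. 175.] [324 156  33  49 100] [654. -39.  39.]
[  1. 182.] [  0 164   5  34  62] [615. 732.  39.]
[367. 191.] [353 174  24  31 331] [ 618. -115.   39.]
[584. 194.] [577 175  15  41  73] [ 628. -621.   39.]
[608. 186.] [591 174  45  23 376] [ 647. -678.   39.]
[142. 182.] [112 179  61   7 165] [624. 407.  39.]
[196. 186.] [175 184  42   6 115] [618. 284.  39.]
[250. 190.] [219 187  62   8 186] [612. 158.  39.]
[ 40. 307.] [ 29 292  17  35  80] [331. 626.  39.]
[406. 402.] [376 393  89  17 386] [ 138. -214.   39.]
[310. 436.] [279 426  61  29 474] [58.  3. 39.]
[298. 457.] [295 446   6  25  62] [10. 29. 39.]
[282. 473.] [277 466  10  14  68] [-27.  63.  39.]
```

View pics/s3.png

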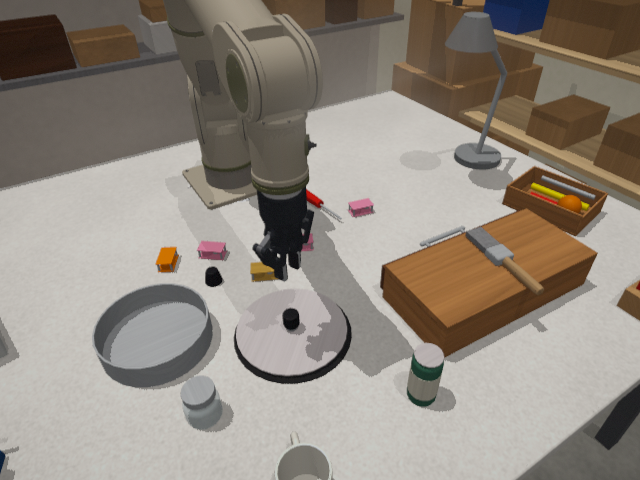

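The lid lies flat on the mat with the knob at (291,318). Next I go to the drawer handle.

Call:
apply_moves([
  [[0, 0, 0], [0, 0, -0.958], 30],
  [[0, 0, 0], [0, 0, -0.958], 30],
  [[0, 0, 0], [0, 0, -0.958], 30],
  [[0, 0, 0], [0, 0, -0.958], 30],
  [[0, 0, 0], [0, 0, -0.958], 30],
  [[0, 0, 0], [0, 0, -0.958], 30],
  [[0, 0, 0], [0, 0, -0.958], 30],
  [[0, 0, 0], [0, 0, -0.958], 30],
  [[0, 0, 0], [0, 0, -0.958], 30],
  [[0, 0, 0], [0, 0, -0.958], 30],
  [[0, 0, 0], [0, 0, -0.958], 30],
  [[0.9, -0.108, 0], [0, 0, 0], 30],
  [[0.9, -0.108, 0], [0, 0, 0], 30],
  [[0.9, -0.108, 0], [0, 0, 0], 30],
  [[0.9, -0.108, 0], [0, 0, 0], 30],
  [[0.9, -0.108, 0], [0, 0, 0], 30],
  [[0.9, -0.108, 0], [0, 0, 0], 30],
  [[0.9, -0.108, 0], [0, 0, 0], 30],
  [[0.9, -0.108, 0], [0, 0, 0], 30],
  [[0, 0, 0], [0, 0, 0], 30],
])

```text
t: 8.5
tcp_pos: [586.7, 97.3, 173.8]
tcp_rot: [-3.139, -0.003, 1.53]
ft_force: [-0.1, 0.6, 0.4]
grip_width: 30.0
gripper_force: 0.0
```

Call:
apply_moves([
  [[0.9, -0.108, 0], [0, 0, 0], 30],
  [[0.9, -0.108, 0], [0, 0, 0], 30],
  [[0.9, -0.108, 0], [0, 0, 0], 30],
  [[0.9, -0.108, 0], [0, 0, 0], 30],
  [[0.9, -0.108, 0], [0, 0, 0], 30],
  [[0.9, -0.108, 0], [0, 0, 0], 30],
  [[0.9, -0.108, 0], [0, 0, 0], 30],
  [[0, 0, 0], [0, 0, 0], 30],
  [[0, 0, 0], [0, 0, 0], 30],
])

```text
t: 9.25
tcp_pos: [573.8, 281.9, 173.4]
tcp_rot: [-3.139, 0.0, 1.526]
ft_force: [0.5, -1.3, -0.6]
grip_width: 30.0
gripper_force: 0.0
```

```bash
python3 -c "
from h import *
go([577,280,60],np.pi/2-0.048)
f=grab('wrist','w3.png')
print(proj(f,[[577,280,57],[574,219,57],[580,341,57]]))
"
```

```text
at [573.8 281.9 173.4] [-3.139  0.     1.526] t 9.2 w 30.0 f 0.0 q7 -0.78
 turn [-0.02  0.    0.03] shift [-0.06  0.11  3.78]
[[324.06146553 247.14057814]
 [323.29285981 327.14404277]
 [324.94633408 155.03542264]]
```

View pics/w3.png

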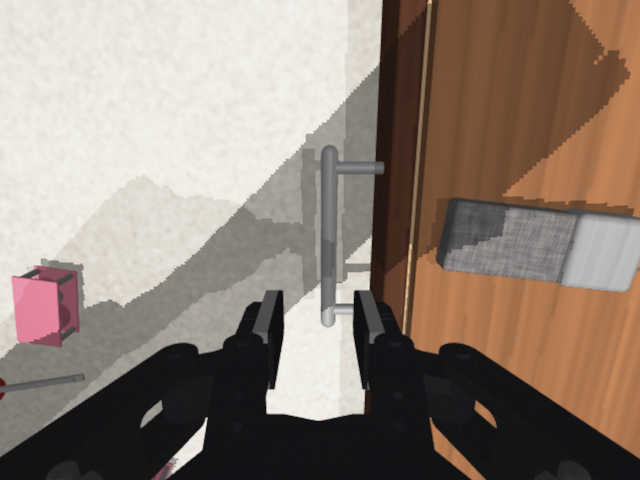

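The wrist view shows the bar at column 329, rows 147–327, about 3 mm further +x than predicted. I'll correct for that, descend and grip.

Call:
apply_moves([
  [[-0.02, 0.19, 0.4], [0, 0, 0], 30],
  [[0, 0, 0.5], [0, 0, 0], 30],
  [[0, 0, 0.5], [0, 0, 0], 30],
  [[0, 0, 0.5], [0, 0, 0], 30],
  [[0, 0, 0.5], [0, 0, 0], 30],
  [[0, 0, 0.5], [0, 0, 0], 30],
  [[0, 0, 0.5], [0, 0, 0], 30],
  [[0, 0, 0.3], [0, 0, 0], 30],
  [[0, 0, 0.08], [0, 0, 0], 30],
  [[0, 0, 0], [0, 0, 0], 30],
  [[0, 0, 0], [0, 0, 0], 5],
  [[0, 0, 0], [0, 0, 0], 5],
  [[0, 0, 0], [0, 0, 0], 5],
  [[0, 0, 0], [0, 0, 0], 5],
  [[0, 0, 0], [0, 0, 0], 5],
  [[0, 0, 0], [0, 0, 0], 5],
])

```text
t: 10.63
tcp_pos: [581.4, 279.7, 62.5]
tcp_rot: [3.14, -0.001, 1.522]
ft_force: [-0.7, -0.9, 7.0]
grip_width: 8.3
gripper_force: 68.8
```

Call:
apply_moves([
  [[0, -0.2, 0], [0, 0, 0], 5],
  [[0, -0.35, 0], [0, 0, 0], 5],
  [[0, -0.35, 0], [0, 0, 0], 5],
  [[0, -0.35, 0], [0, 0, 0], 5],
  [[0, -0.35, 0], [0, 0, 0], 5],
  [[0, -0.35, 0], [0, 0, 0], 5],
  [[0, -0.35, 0], [0, 0, 0], 5],
  [[0, -0.35, 0], [0, 0, 0], 5],
  [[0, -0.35, 0], [0, 0, 0], 5],
  [[0, -0.35, 0], [0, 0, 0], 5],
  [[0, -0.35, 0], [0, 0, 0], 5],
  [[0, -0.35, 0], [0, 0, 0], 5],
  [[0, -0.3, 0], [0, 0, 0], 5],
  [[0, -0.05, 0], [0, 0, 0], 5],
  [[0, 0, 0], [0, 0, 0], 5],
  [[0, 0, 0], [0, 0, 0], 5],
])

```text
t: 11.97
tcp_pos: [449.1, 285.8, 62.4]
tcp_rot: [3.14, 0.0, 1.523]
ft_force: [-1.7, -0.8, 9.4]
grip_width: 8.9
gripper_force: 49.0
```

Call:
apply_moves([
  [[0, 0, 0], [0, 0, 0], 30],
  [[0, 0, 0], [0, 0, 0], 30],
  [[0, 0, 0], [0, 0, 0], 30],
  [[0, 0, 0], [0, 0, 0], 30],
  [[0, 0, -0.3], [0, 0, 0], 30],
  [[0, 0, -0.6], [0, 0, 0], 30],
  [[0, 0, -1], [0, 0, 0], 30],
  [[0, 0, -1], [0, 0, 0], 30],
  [[0, 0, -1], [0, 0, 0], 60],
  [[0, 0, -1], [0, 0, 0], 60],
  [[0, 0, -1], [0, 0, 0], 60],
  [[0, 0, -1], [0, 0, 0], 60],
  [[0, 0, -1], [0, 0, 0], 60],
  [[0, 0.7, -0.3], [0, 0, 0], 60],
  [[0, 0.7, 0], [0, 0, 0], 60],
  [[0, 0.7, 0], [0, 0, 0], 60],
  [[0, 0, 0], [0, 0, 0], 60],
  [[0, 0, 0], [0, 0, 0], 60],
])

```text
t: 13.47
tcp_pos: [512.3, 282.5, 307.4]
tcp_rot: [-3.141, -0.0, 1.522]
ft_force: [0.0, 0.3, 0.6]
grip_width: 60.1
gripper_force: 0.0
```

```bash
python3 -c "
from h import *
print(readout.state()['tcp_pos'])
w=grab('wrist'); t=grab('top')
cv2.imwrite('pics/d1.png',np.hstack([cv2.resize(w['img'],(480,360)),cv2.resize(t['img'][70:340,80:320],(320,360))])[:,:,::-1])
"
```

```text
[512.3022509  282.45456202 307.41428693]
```

View pics/d1.png

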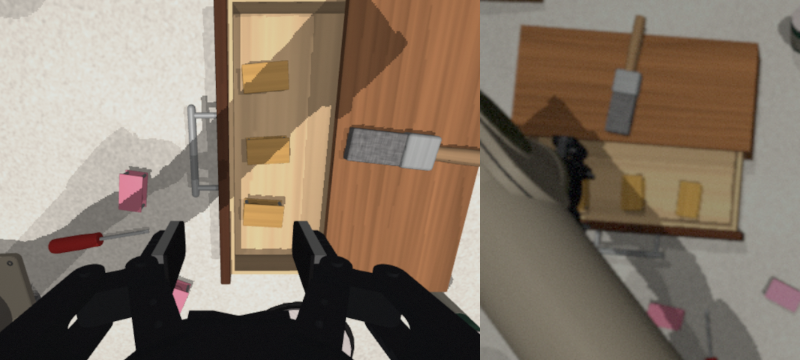

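Three movements lie in the drawer at wrist-view (265,77), (268,150) and (264,213), with their long sides roughly along world x. Now I'll measure them.

```bash
cat >> h.py <<'E'
def inpoly(f,pts3):
    m=np.zeros(f['img'].shape[:2],np.uint8); cv2.fillPoly(m,[proj(f,pts3).round().astype(np.int32)],1); return m>0
def rects(f,m,ztop,amin=150):
    out=[]
    for c,s,b in blobs(m,amin):
        r=cv2.minAreaRect(np.argwhere(b)[:,::-1].astype(np.float32)); P=ray(f,cv2.boxPoints(r),ztop)[:,:2]
        e=[P[1]-P[0],P[2]-P[1]]; L=[np.linalg.norm(v) for v in e]; v=e[int(L[1]>L[0])]
        out.append((P.mean(0).round(1),round(max(L)),round(min(L)),round((np.degrees(np.arctan2(v[1],v[0]))+90)%180-90,1),s[4],c.round()))
    return out
E
python3 -c "
from h import *
w=grab('wrist')
cv2.imwrite('/tmp/w.png',w['img'][:,:,::-1])
hs=cv2.cvtColor(w['img'],cv2.COLOR_RGB2HSV)
for p in [(100,350),(102,352),(200,355),(284,352),(150,355),(240,420),(60,420),(250,355)]: print(p,hs[p])
d=inpoly(w,[[480,115,40],[600,110,40],[615,440,40],[490,450,40]])
for lo in (110,130,150):
  m=(cv2.inRange(hs,(14,lo,30),(26,255,255))>0)&d
  m=cv2.morphologyEx(m.astype(np.uint8),cv2.MORPH_OPEN,np.ones((5,5)))
  for r in rects(w,m,48): print(lo,r)
"
```

```text
(100, 350) [ 18 142 145]
(102, 352) [ 18 143 146]
(200, 355) [ 17 146 136]
(284, 352) [ 18 142 203]
(150, 355) [ 16  92 153]
(240, 420) [ 16  93 206]
(60, 420) [ 16  92 122]
(250, 355) [ 19  84 224]
110 (array([551.2, 382.2]), 60, 36, np.float64(2.0), np.int32(2435), array([355., 103.]))
110 (array([552.6, 286.1]), 60, 39, np.float64(-0.2), np.int32(2043), array([358., 201.]))
110 (array([543.6, 191.2]), 60, 44, np.float64(-6.4), np.int32(1844), array([351., 285.]))
130 (array([551.2, 382. ]), 59, 36, np.float64(1.7), np.int32(2338), array([355., 103.]))
130 (array([552.7, 285.4]), 58, 38, np.float64(-2.7), np.int32(1956), array([358., 201.]))
130 (array([543.8, 191.1]), 59, 43, np.float64(-5.9), np.int32(1762), array([351., 285.]))
```

```bash
python3 -c "
from h import *
go([543.5,187,120],-0.09)"
```

```text
at [511.  283.2 307.8] [ 3.142 -0.     1.524] t 13.6 w 60.1 f 0.0 q7 -0.77
 turn [  0.    -0.   -14.59] shift [-1.37 -3.1   6.26]
```

Call:
apply_moves([
  [[0, 0, 0.35], [0, 0, -0.973], 60],
  [[0, 0, 0.35], [0, 0, -0.973], 60],
  [[0, 0, 0.35], [0, 0, -0.973], 60],
  [[0, 0, 0.35], [0, 0, -0.973], 60],
  [[0, 0, 0.35], [0, 0, -0.973], 60],
  [[0, 0, 0.35], [0, 0, -0.973], 60],
  [[0, 0, 0.35], [0, 0, -0.973], 60],
  [[0, 0, 0.35], [0, 0, -0.973], 60],
  [[0, 0, 0.35], [0, 0, -0.973], 60],
  [[0, 0, 0.35], [0, 0, -0.973], 60],
  [[0, 0, 0.35], [0, 0, -0.973], 60],
  [[0, 0, 0.35], [0, 0, -0.973], 60],
  [[0, 0, 0.3], [0, 0, -0.973], 60],
  [[0, 0, 0], [0, 0, -0.973], 60],
  [[0, 0, 0], [0, 0, -0.973], 60],
  [[-0.45, -1, 0.3], [0, 0, 0], 60],
  [[-0.45, -1, 0.4], [0, 0, 0], 60],
  [[-0.45, -1, 0.4], [0, 0, 0], 60],
  [[0, 0, 0.4], [0, 0, 0], 60],
  [[0, 0, 0], [0, 0, 0], 60],
])

```text
t: 15.28
tcp_pos: [543.5, 186.6, 125.6]
tcp_rot: [-3.139, -0.002, 3.047]
ft_force: [-1.4, 1.1, 0.6]
grip_width: 60.1
gripper_force: 0.0
```

```bash
cat >> h.py <<'E'
def drawer_look(f):
    hs=cv2.cvtColor(f['img'],cv2.COLOR_RGB2HSV)
    d=inpoly(f,[[480,115,40],[600,110,40],[615,440,40],[490,450,40]])
    m=(cv2.inRange(hs,(14,120,30),(26,255,255))>0)&d
    m=cv2.morphologyEx(m.astype(np.uint8),cv2.MORPH_OPEN,np.ones((5,5)))
    return rects(f,m,48)
E
python3 -c "
from h import *
go([543.5,187,46],-0.09)
w=grab('wrist','w4.png')
for r in drawer_look(w): print(r)
print(proj(w,[543.5,187,48]))"
```

```text
at [543.5 186.6 125.6] [-3.139e+00 -2.000e-03  3.047e+00] t 15.3 w 60.1 f 0.0 q7 0.77
 turn [-0.02 -0.02 -0.04] shift [0.   0.01 2.65]
(array([547.6, 356.2]), 66, 24, np.float64(8.6), np.int32(3469), array([620., 243.]))
(array([549.7, 280. ]), 66, 42, np.float64(3.5), np.int32(7233), array([482., 259.]))
(array([541.2, 186.3]), 63, 34, np.float64(-4.0), np.int32(6187), array([318., 261.]))
[[319.59209978 265.92090138]]
```

View pics/w4.png

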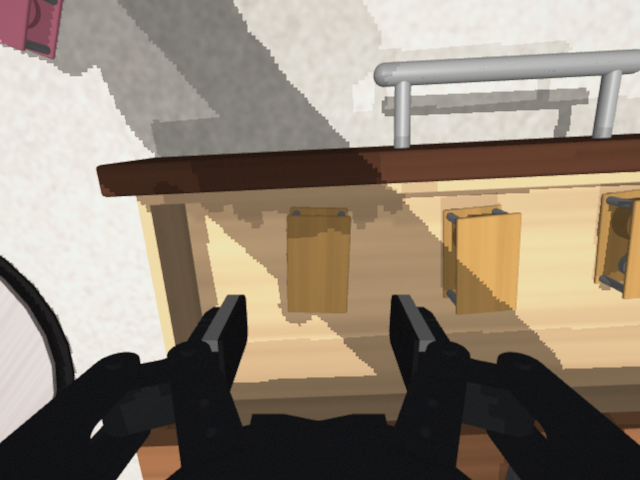

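The target block's top is centred at about (319,262), against a predicted (320,266). That is close enough to descend and grasp.

Call:
apply_moves([
  [[0, 0, 0.5], [0, 0, 0], 60],
  [[0, 0, 0.5], [0, 0, 0], 60],
  [[0, 0, 0.5], [0, 0, 0], 60],
  [[0, 0, 0.5], [0, 0, 0], 60],
  [[0, 0, 0.4], [0, 0, 0], 60],
  [[0, 0, 0.2], [0, 0, 0], 60],
  [[0, 0, 0], [0, 0, 0], 25],
  [[0, 0, 0], [0, 0, 0], 25],
  [[0, 0, 0], [0, 0, 0], 25],
  [[0, 0, 0], [0, 0, 0], 25],
  [[0, 0, 0], [0, 0, 0], 25],
  [[0, 0, 0], [0, 0, 0], 25],
  [[0, 0, -0.3], [0, 0, 0], 25],
  [[0, 0, -0.6], [0, 0, 0], 25],
  [[0, 0, -0.8], [0, 0, 0], 25],
  [[0, 0, -0.8], [0, 0, 0], 25],
  [[0, 0, -0.8], [0, 0, 0], 25],
  [[0, 0, -0.8], [0, 0, 0], 25],
  [[0, 0, 0], [0, 0, 0], 25],
], grip_force=60)

```text
t: 16.92
tcp_pos: [545.9, 190.8, 178.0]
tcp_rot: [3.139, 0.006, 3.051]
ft_force: [1.4, 0.0, -0.6]
grip_width: 34.5
gripper_force: 60.1
```

```bash
python3 -c "
from h import *
go([523,-391,170],0);print(readout.state()['ft_force'])"
```

```text
at [545.9 190.8 178. ] [3.139 0.006 3.051] t 16.9 w 34.5 f 60.1 q7 0.81
 turn [ 0.02  0.06 -0.86] shift [  0.76 -19.39   0.27]
[ 1.39765776  0.01659372 -0.64740061]
```

Call:
apply_moves([
  [[0, 0, 0], [0, 0, -0.86], 25],
  [[0.04, -0.6, 0], [0, 0, 0], 25],
  [[0.04, -1, 0], [0, 0, 0], 25],
  [[0.04, -1, 0], [0, 0, 0], 25],
  [[0.04, -1, 0], [0, 0, 0], 25],
  [[0.04, -1, 0], [0, 0, 0], 25],
  [[0.04, -1, 0], [0, 0, 0], 25],
  [[0.04, -1, 0], [0, 0, 0], 25],
  [[0.04, -1, 0], [0, 0, 0], 25],
  [[0.04, -1, 0], [0, 0, 0], 25],
  [[0.04, -1, 0], [0, 0, 0], 25],
  [[0.04, -1, 0], [0, 0, 0], 25],
  [[0.04, -1, 0], [0, 0, 0], 25],
  [[0.04, -1, 0], [0, 0, 0], 25],
  [[0.04, -1, 0], [0, 0, 0], 25],
  [[0.04, -1, 0], [0, 0, 0], 25],
  [[0.04, -1, 0], [0, 0, 0], 25],
  [[0.04, -1, 0], [0, 0, 0], 25],
  [[0.04, -1, 0], [0, 0, 0], 25],
  [[0.04, -1, 0], [0, 0, 0], 25],
])

```text
t: 18.58
tcp_pos: [520.4, -370.0, 172.6]
tcp_rot: [-3.142, -0.0, 3.141]
ft_force: [0.3, -0.6, -1.9]
grip_width: 34.8
gripper_force: 60.2
```

Call:
apply_moves([
  [[0, -0.5, 0], [0, 0, 0], 25],
  [[0, -0.2, 0], [0, 0, 0], 25],
  [[0, 0, 0], [0, 0, 0], 25],
  [[0, 0, 0], [0, 0, 0], 25],
])

```text
t: 18.92
tcp_pos: [521.3, -388.0, 172.5]
tcp_rot: [3.141, 0.0, -3.141]
ft_force: [-0.1, 0.4, -1.3]
grip_width: 35.1
gripper_force: 60.2
```

```bash
python3 -c "
from h import *
go([523,-391,32],0);w=grab('wrist','w5.png')
for r in rects(w,cv2.morphologyEx(brass(w).astype(np.uint8),cv2.MORPH_OPEN,np.ones((5,5))),150,300): print(r)"
```

```text
at [ 521.3 -388.   172.5] [ 3.141  0.    -3.141] t 18.9 w 35.1 f 60.2 q7 1.91
 turn [0.01 0.   0.  ] shift [-0.06 -0.1   4.68]
(array([ 528.5, -388.4]), 77, 40, np.float64(2.2), np.int32(13830), array([318., 322.]))
```

Call:
apply_moves([
  [[-0.06, -0.1, 0.4], [0, 0, 0], 25],
  [[0, 0, 0.6], [0, 0, 0], 25],
  [[0, 0, 0.6], [0, 0, 0], 25],
  [[0, 0, 0.6], [0, 0, 0], 25],
  [[0, 0, 0.6], [0, 0, 0], 25],
  [[0, 0, 0.6], [0, 0, 0], 25],
  [[0, 0, 0.6], [0, 0, 0], 25],
  [[0, 0, 0.5], [0, 0, 0], 25],
  [[0, 0, 0.2], [0, 0, 0], 25],
  [[0, 0, 0], [0, 0, 0], 25],
  [[0, 0, 0], [0, 0, 0], 25],
])

```text
t: 19.88
tcp_pos: [522.8, -391.4, 32.3]
tcp_rot: [3.141, -0.001, -3.141]
ft_force: [-5.9, 4.0, 8.8]
grip_width: 34.9
gripper_force: 62.8
```

Call:
apply_moves([
  [[0, 0, 0], [0, 0, 0], 52],
  [[0, 0, 0], [0, 0, 0], 52],
  [[0, 0, 0], [0, 0, 0], 52],
  [[0, 0, 0], [0, 0, 0], 52],
  [[0, 0, -0.3], [0, 0, 0], 52],
  [[0, 0, -0.6], [0, 0, 0], 52],
  [[0, 0, -1], [0, 0, 0], 52],
  [[0, 0, -1], [0, 0, 0], 52],
  [[0, 0, -1], [0, 0, 0], 52],
  [[0, 0, -1], [0, 0, 0], 52],
  [[0, 0.5, 0], [0, 0, 0], 60],
  [[0, 1, 0], [0, 0, 0], 60],
  [[0, 1, 0], [0, 0, 0], 60],
  [[0, 1, 0], [0, 0, 0], 60],
  [[0, 1, 0], [0, 0, 0], 60],
  [[0, 1, 0], [0, 0, 0], 60],
  [[0, 1, 0], [0, 0, 0], 60],
  [[0, 1, 0], [0, 0, 0], 60],
  [[0, 1, 0], [0, 0, 0], 60],
  [[0, 1, 0], [0, 0, 0], 60],
])

```text
t: 21.55
tcp_pos: [522.8, -106.1, 179.2]
tcp_rot: [-3.141, 0.001, 3.141]
ft_force: [0.9, -0.7, 0.9]
grip_width: 60.1
gripper_force: 0.0
```

```bash
python3 -c "
from h import *
go([550,284,180],0)
t=grab('top','t6.png')
hs=cv2.cvtColor(t['img'],cv2.COLOR_RGB2HSV)
m=cv2.inRange(hs,(13,80,40),(28,255,255))
for r in rects(t,m,31,40): print(r)"
```

```text
at [ 522.8 -106.1  179.2] [-3.141e+00  1.000e-03  3.141e+00] t 21.6 w 60.1 f 0.0 q7 1.5
 turn [-0.01  0.01 -0.01] shift [-0.91 13.   -0.03]
(array([947.2, 549.7]), 177, 117, np.float64(-88.1), np.int32(1183), array([105.,  54.]))
(array([ 963.5, -447.5]), 186, 70, np.float64(-61.8), np.int32(1476), array([509.,  50.]))
(array([681. , 290.7]), 429, 374, np.float64(86.7), np.int32(22750), array([195., 166.]))
(array([602.1, 662.9]), 213, 180, np.float64(11.6), np.int32(3624), array([ 37., 194.]))
(array([584. , 730.8]), 33, 14, np.float64(3.6), np.int32(53), array([  2., 196.]))
(array([ 522.4, -386.4]), 61, 42, np.float64(0.5), np.int32(458), array([482., 236.]))
(array([427.4, -99.9]), 63, 37, np.float64(65.0), np.int32(403), array([358., 273.]))
```

View pics/t6.png

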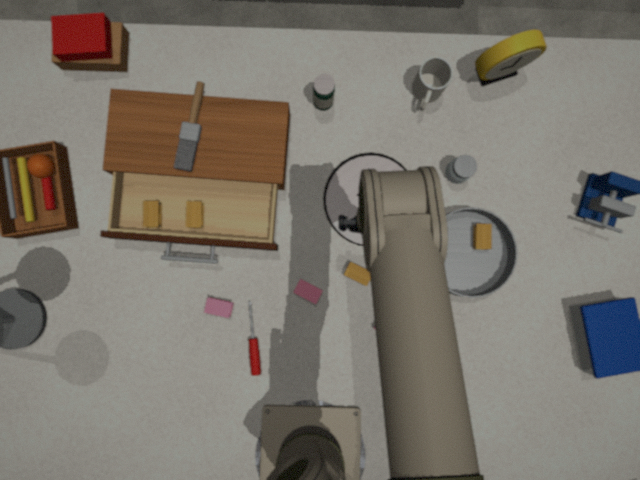

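Block one is in the pan at (482,236). Two remain in the drawer at (151,213) and (194,213), and the bench block is still at (358,273).

Call:
apply_moves([
  [[-0.07, 1, 0], [0, 0, 0], 60],
  [[-0.07, 1, 0], [0, 0, 0], 60],
  [[-0.07, 1, 0], [0, 0, 0], 60],
  [[-0.07, 1, 0], [0, 0, 0], 60],
  [[-0.07, 1, 0], [0, 0, 0], 60],
  [[-0.07, 1, 0], [0, 0, 0], 60],
  [[-0.07, 1, 0], [0, 0, 0], 60],
  [[-0.07, 1, 0], [0, 0, 0], 60],
  [[-0.07, 1, 0], [0, 0, 0], 60],
  [[-0.07, 1, 0], [0, 0, 0], 60],
  [[-0.07, 1, 0], [0, 0, 0], 60],
  [[-0.07, 1, 0.4], [0, 0, 0], 60],
  [[-0.07, 1, 0.8], [0, 0, 0], 60],
  [[0, 0, 0.7], [0, 0, 0], 60],
  [[0, 0, 0], [0, 0, 0], 60],
  [[0, 0, 0], [0, 0, 0], 60],
])

```text
t: 22.93
tcp_pos: [550.3, 281.7, 121.3]
tcp_rot: [-3.141, -0.001, 3.141]
ft_force: [1.5, -0.1, 0.5]
grip_width: 60.0
gripper_force: 0.0
```

```bash
python3 -c "
from h import *
w=grab('wrist','w7.png')
for r in drawer_look(w): print(r)
go([551,284,47],0)
print(proj(w,[551,284,48]))"
```

```text
(array([549.1, 377.9]), 65, 44, np.float64(2.4), np.int32(7548), array([489., 263.]))
(array([550.1, 283.9]), 64, 34, np.float64(1.6), np.int32(6426), array([322., 267.]))
at [551.1 281.5 122.4] [-3.141  0.     3.14 ] t 23.0 w 60.5 f 0.0 q7 0.7
 turn [-0.    0.   -0.02] shift [0.   0.08 2.51]
[[322.74658436 269.79182258]]
```

View pics/w7.png

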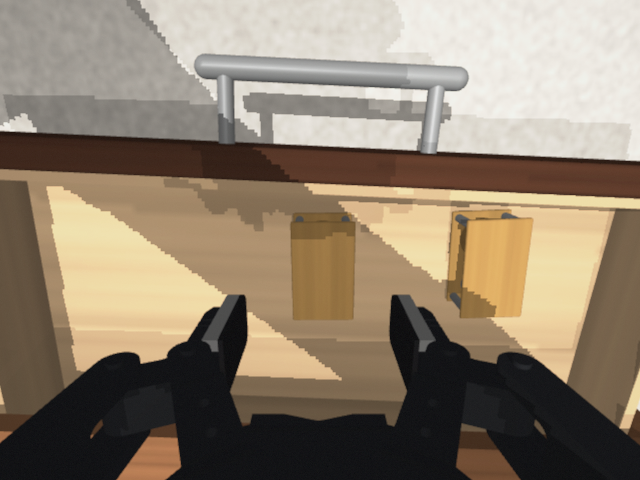

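The block is centred at (322,267) and aligned, so I grasp it.

Call:
apply_moves([
  [[0, 0.08, 0.5], [0, 0, -0.2], 60],
  [[0, 0, 0.5], [0, 0, 0], 60],
  [[0, 0, 0.5], [0, 0, 0], 60],
  [[0, 0, 0.5], [0, 0, 0], 60],
  [[0, 0, 0.3], [0, 0, 0], 60],
  [[0, 0, 0.2], [0, 0, 0], 60],
  [[0, 0, 0], [0, 0, 0], 25],
  [[0, 0, 0], [0, 0, 0], 25],
  [[0, 0, 0], [0, 0, 0], 25],
  [[0, 0, 0], [0, 0, 0], 25],
  [[0, 0, 0], [0, 0, 0], 25],
  [[0, 0, 0], [0, 0, 0], 25],
  [[0, 0, -0.3], [0, 0, 0], 25],
  [[0, 0, -0.6], [0, 0, 0], 25],
  [[0, 0, -0.8], [0, 0, 0], 25],
  [[0, 0, -0.8], [0, 0, 0], 25],
  [[0, 0, -0.8], [0, 0, 0], 25],
  [[0, 0, -0.8], [0, 0, 0], 25],
  [[0, 0, 0], [0, 0, 0], 25],
])

```text
t: 24.57
tcp_pos: [552.0, 286.4, 175.3]
tcp_rot: [3.139, 0.006, -3.121]
ft_force: [0.4, 0.8, -0.6]
grip_width: 35.0
gripper_force: 60.0
```

```bash
python3 -c "
from h import *
go([523,-319,170],0)"
```

```text
at [552.  286.4 175.3] [ 3.139  0.006 -3.121] t 24.6 w 35.0 f 60.0 q7 0.74
 turn [0.03 0.06 0.19] shift [  0.97 -20.18   0.18]
```

Call:
apply_moves([
  [[0.05, -0.5, 0], [0, 0, 0.19], 25],
  [[0.05, -1, 0], [0, 0, 0], 25],
  [[0.05, -1, 0], [0, 0, 0], 25],
  [[0.05, -1, 0], [0, 0, 0], 25],
  [[0.05, -1, 0], [0, 0, 0], 25],
  [[0.05, -1, 0], [0, 0, 0], 25],
  [[0.05, -1, 0], [0, 0, 0], 25],
  [[0.05, -1, 0], [0, 0, 0], 25],
  [[0.05, -1, 0], [0, 0, 0], 25],
  [[0.05, -1, 0], [0, 0, 0], 25],
  [[0.05, -1, 0], [0, 0, 0], 25],
  [[0.05, -1, 0], [0, 0, 0], 25],
  [[0.05, -1, 0], [0, 0, 0], 25],
  [[0.05, -1, 0], [0, 0, 0], 25],
  [[0.05, -1, 0], [0, 0, 0], 25],
  [[0.05, -1, 0], [0, 0, 0], 25],
  [[0.05, -1, 0], [0, 0, 0], 25],
  [[0.05, -1, 0], [0, 0, 0], 25],
  [[0.05, -1, 0], [0, 0, 0], 25],
  [[0.05, -1, 0], [0, 0, 0], 25],
])

```text
t: 26.23
tcp_pos: [520.5, -301.6, 169.7]
tcp_rot: [-3.141, -0.0, -3.141]
ft_force: [1.8, 0.6, -1.9]
grip_width: 34.8
gripper_force: 60.2
```

Call:
apply_moves([
  [[0, -0.5, 0], [0, 0, 0], 25],
  [[0, -0.18, 0], [0, 0, 0], 25],
  [[0, 0, 0], [0, 0, 0], 25],
  [[0, 0, 0], [0, 0, 0], 25],
])

```text
t: 26.57
tcp_pos: [521.4, -318.9, 169.5]
tcp_rot: [3.141, 0.0, -3.14]
ft_force: [0.1, 1.3, -1.7]
grip_width: 35.0
gripper_force: 60.2
```

```bash
python3 -c "
from h import *
go([523,-319,32],0);w=grab('wrist')
for r in rects(w,cv2.morphologyEx(brass(w).astype(np.uint8),cv2.MORPH_OPEN,np.ones((5,5))),150,300): print(r)"
```

```text
at [ 521.4 -318.9  169.5] [ 3.141  0.    -3.14 ] t 26.6 w 35.0 f 60.2 q7 1.81
 turn [0.01 0.   0.02] shift [-0.05 -0.    4.58]
(array([ 436. , -211.1]), 26, 23, np.float64(66.3), np.int32(3179), array([617., 101.]))
(array([ 487.4, -357.3]), 34, 21, np.float64(-0.4), np.int32(4149), array([223., 235.]))
(array([ 531.8, -318.8]), 77, 40, np.float64(-2.1), np.int32(14102), array([318., 333.]))
```

Call:
apply_moves([
  [[0, 0, 0.4], [0, 0, 0], 25],
  [[0, 0, 0.6], [0, 0, 0], 25],
  [[0, 0, 0.6], [0, 0, 0], 25],
  [[0, 0, 0.6], [0, 0, 0], 25],
  [[0, 0, 0.6], [0, 0, 0], 25],
  [[0, 0, 0.6], [0, 0, 0], 25],
  [[0, 0, 0.6], [0, 0, 0], 25],
  [[0, 0, 0.4], [0, 0, 0], 25],
  [[0, 0, 0.2], [0, 0, 0], 25],
  [[0, 0, 0], [0, 0, 0], 25],
  [[0, 0, 0], [0, 0, 0], 25],
])

```text
t: 27.53
tcp_pos: [521.4, -320.1, 31.7]
tcp_rot: [-3.142, 0.0, -3.14]
ft_force: [-0.2, -0.1, -2.3]
grip_width: 34.9
gripper_force: 60.2
```

Call:
apply_moves([
  [[0, 0, 0], [0, 0, 0], 52],
  [[0, 0, 0], [0, 0, 0], 52],
  [[0, 0, 0], [0, 0, 0], 52],
  [[0, 0, 0], [0, 0, 0], 52],
  [[0, 0, -0.3], [0, 0, 0], 52],
  [[0, 0, -0.6], [0, 0, 0], 52],
  [[0, 0, -1], [0, 0, 0], 52],
  [[0, 0, -1], [0, 0, 0], 52],
  [[0, 0, -1], [0, 0, 0], 52],
  [[0, 0, -1], [0, 0, 0], 52],
  [[0, 0.5, 0], [0, 0, 0], 60],
  [[0, 1, 0], [0, 0, 0], 60],
  [[0, 1, 0], [0, 0, 0], 60],
  [[0, 1, 0], [0, 0, 0], 60],
  [[0, 1, 0], [0, 0, 0], 60],
  [[0, 1, 0], [0, 0, 0], 60],
  [[0, 1, 0], [0, 0, 0], 60],
  [[0, 1, 0], [0, 0, 0], 60],
  [[0, 1, 0], [0, 0, 0], 60],
  [[0, 1, 0], [0, 0, 0], 60],
])

```text
t: 29.2
tcp_pos: [520.6, -34.1, 179.1]
tcp_rot: [-3.141, 0.001, -3.141]
ft_force: [0.2, 0.4, -0.3]
grip_width: 60.2
gripper_force: 0.0
```

```bash
cat >> h.py <<'E'
def toplook():
    t=grab('top'); hs=cv2.cvtColor(t['img'],cv2.COLOR_RGB2HSV); m=cv2.inRange(hs,(13,110,40),(28,255,255))
    for r in rects(t,m,31,40):
        if 350<r[0][0]<640 and -480<r[0][1]<460: print(r)
E
python3 -c "
from h import *
go([550,380,180],0.02); toplook()"
```

```text
at [520.6 -34.1 179.1] [-3.141e+00  1.000e-03 -3.141e+00] t 29.2 w 60.2 f 0.0 q7 1.36
 turn [-0.01  0.01 -0.19] shift [-1.25 13.78 -0.03]
(array([550.7, 385.2]), 68, 44, np.float64(2.6), np.int32(529), array([152., 214.]))
(array([ 523.9, -316.1]), 59, 38, np.float64(0.7), np.int32(414), array([452., 235.]))
(array([ 522.3, -385.2]), 56, 40, np.float64(0.5), np.int32(415), array([482., 236.]))
```

Call:
apply_moves([
  [[-0.09, 1, 0], [0, 0, -0.19], 60],
  [[-0.09, 1, 0], [0, 0, 0], 60],
  [[-0.09, 1, 0], [0, 0, 0], 60],
  [[-0.09, 1, 0], [0, 0, 0], 60],
  [[-0.09, 1, 0], [0, 0, 0], 60],
  [[-0.09, 1, 0], [0, 0, 0], 60],
  [[-0.09, 1, 0], [0, 0, 0], 60],
  [[-0.09, 1, 0], [0, 0, 0], 60],
  [[-0.09, 1, 0], [0, 0, 0], 60],
  [[-0.09, 1, 0], [0, 0, 0], 60],
  [[-0.09, 1, 0], [0, 0, 0], 60],
  [[-0.09, 1, 0.4], [0, 0, 0], 60],
  [[-0.09, 1, 0.8], [0, 0, 0], 60],
  [[-0.09, 0.8, 0.7], [0, 0, 0], 60],
  [[0, 0, 0], [0, 0, 0], 60],
  [[0, 0, 0], [0, 0, 0], 60],
])

```text
t: 30.58
tcp_pos: [549.6, 380.2, 120.4]
tcp_rot: [-3.141, -0.002, -3.119]
ft_force: [0.1, -0.9, 0.9]
grip_width: 59.9
gripper_force: 0.0
```

```bash
python3 -c "
from h import *
w=grab('wrist')
for r in drawer_look(w): print(r)
go([550,381,47],0.03)
print(proj(w,[550,381,48]))"
```

```text
(array([548.7, 382.1]), 64, 34, np.float64(2.9), np.int32(6476), array([322., 266.]))
at [550.8 379.1 121.6] [-3.141 -0.    -3.121] t 30.6 w 60.0 f 0.0 q7 0.58
 turn [-0.   -0.   -0.09] shift [0.02 0.06 2.49]
[[320.07276796 269.97472633]]
```

Call:
apply_moves([
  [[0.02, 0.08, 0.5], [0, 0, -0.25], 60],
  [[0, 0, 0.5], [0, 0, 0], 60],
  [[0, 0, 0.5], [0, 0, 0], 60],
  [[0, 0, 0.5], [0, 0, 0], 60],
  [[0, 0, 0.3], [0, 0, 0], 60],
  [[0, 0, 0.2], [0, 0, 0], 60],
  [[0, 0, 0], [0, 0, 0], 25],
  [[0, 0, 0], [0, 0, 0], 25],
  [[0, 0, 0], [0, 0, 0], 25],
  [[0, 0, 0], [0, 0, 0], 25],
  [[0, 0, 0], [0, 0, 0], 25],
  [[0, 0, 0], [0, 0, 0], 25],
  [[0, 0, -0.3], [0, 0, 0], 25],
  [[0, 0, -0.6], [0, 0, 0], 25],
  [[0, 0, -0.8], [0, 0, 0], 25],
  [[0, 0, -0.8], [0, 0, 0], 25],
  [[0, 0, -0.8], [0, 0, 0], 25],
  [[0, 0, -0.8], [0, 0, 0], 25],
  [[0, 0, 0], [0, 0, 0], 25],
])

```text
t: 32.22
tcp_pos: [551.4, 383.2, 175.7]
tcp_rot: [3.137, 0.006, -3.095]
ft_force: [0.8, 1.7, -1.8]
grip_width: 34.7
gripper_force: 60.1
```

```bash
python3 -c "
from h import *
go([450,-391,170],0)"
```

```text
at [551.4 383.2 175.7] [ 3.137  0.006 -3.095] t 32.2 w 34.7 f 60.1 q7 0.63
 turn [0.04 0.06 0.44] shift [  3.38 -25.81   0.19]
```

Call:
apply_moves([
  [[0.13, -0.6, 0], [0, 0, 0.44], 25],
  [[0.13, -1, 0], [0, 0, 0], 25],
  [[0.13, -1, 0], [0, 0, 0], 25],
  [[0.13, -1, 0], [0, 0, 0], 25],
  [[0.13, -1, 0], [0, 0, 0], 25],
  [[0.13, -1, 0], [0, 0, 0], 25],
  [[0.13, -1, 0], [0, 0, 0], 25],
  [[0.13, -1, 0], [0, 0, 0], 25],
  [[0.13, -1, 0], [0, 0, 0], 25],
  [[0.13, -1, 0], [0, 0, 0], 25],
  [[0.13, -1, 0], [0, 0, 0], 25],
  [[0.13, -1, 0], [0, 0, 0], 25],
  [[0.13, -1, 0], [0, 0, 0], 25],
  [[0.13, -1, 0], [0, 0, 0], 25],
  [[0.13, -1, 0], [0, 0, 0], 25],
  [[0.13, -1, 0], [0, 0, 0], 25],
  [[0.13, -1, 0], [0, 0, 0], 25],
  [[0.13, -1, 0], [0, 0, 0], 25],
  [[0.13, -1, 0], [0, 0, 0], 25],
  [[0.13, -1, 0], [0, 0, 0], 25],
])

```text
t: 33.88
tcp_pos: [472.7, -208.1, 169.8]
tcp_rot: [-3.141, 0.0, -3.141]
ft_force: [1.5, -0.2, -1.6]
grip_width: 34.5
gripper_force: 60.2
```

Call:
apply_moves([
  [[0.13, -1, 0], [0, 0, 0], 25],
  [[0.13, -1, 0], [0, 0, 0], 25],
  [[0.13, -1, 0], [0, 0, 0], 25],
  [[0.13, -1, 0], [0, 0, 0], 25],
  [[0.13, -1, 0], [0, 0, 0], 25],
  [[0.13, -1, 0], [0, 0, 0], 25],
  [[0, -0.2, 0], [0, 0, 0], 25],
  [[0, 0, 0], [0, 0, 0], 25],
  [[0, 0, 0], [0, 0, 0], 25],
])

```text
t: 34.63
tcp_pos: [450.1, -392.0, 169.4]
tcp_rot: [3.141, 0.0, -3.141]
ft_force: [-0.2, 0.3, -1.4]
grip_width: 34.6
gripper_force: 60.3
```

```bash
python3 -c "
from h import *
go([448,-391,32],0);w=grab('wrist','w9.png')
for r in rects(w,cv2.morphologyEx(brass(w).astype(np.uint8),cv2.MORPH_OPEN,np.ones((5,5))),150,300): print(r)"
```

```text
at [ 450.1 -392.   169.4] [ 3.141  0.    -3.141] t 34.6 w 34.6 f 60.3 q7 2.0
 turn [0.01 0.   0.  ] shift [0.07 0.03 4.58]
(array([ 424.6, -392.3]), 25, 7, np.float64(-90.0), np.int32(810), array([318., 254.]))
(array([ 463.9, -392.3]), 70, 41, np.float64(2.3), np.int32(13122), array([318., 336.]))
(array([ 452.8, -354.1]), 25, 20, np.float64(5.2), np.int32(1528), array([414., 311.]))
```

Call:
apply_moves([
  [[0.16, 0.03, 0.4], [0, 0, 0], 25],
  [[0, 0, 0.6], [0, 0, 0], 25],
  [[0, 0, 0.6], [0, 0, 0], 25],
  [[0, 0, 0.6], [0, 0, 0], 25],
  [[0, 0, 0.6], [0, 0, 0], 25],
  [[0, 0, 0.6], [0, 0, 0], 25],
  [[0, 0, 0.6], [0, 0, 0], 25],
  [[0, 0, 0.4], [0, 0, 0], 25],
  [[0, 0, 0.2], [0, 0, 0], 25],
  [[0, 0, 0], [0, 0, 0], 25],
  [[0, 0, 0], [0, 0, 0], 25],
])

```text
t: 35.6
tcp_pos: [445.7, -391.6, 32.3]
tcp_rot: [-3.141, 0.001, -3.141]
ft_force: [-0.4, -0.3, -1.8]
grip_width: 34.9
gripper_force: 60.3
```

Call:
apply_moves([
  [[0, 0, 0], [0, 0, 0], 52],
  [[0, 0, 0], [0, 0, 0], 52],
  [[0, 0, 0], [0, 0, 0], 52],
  [[0, 0, 0], [0, 0, 0], 52],
  [[0, 0, -0.3], [0, 0, 0], 52],
  [[0, 0, -0.6], [0, 0, 0], 52],
  [[0, 0, -1], [0, 0, 0], 52],
  [[0, 0, -1], [0, 0, 0], 52],
  [[0, 0, -1], [0, 0, 0], 52],
  [[0, 0, -1], [0, 0, 0], 52],
  [[0, 0.5, 0], [0, 0, 0], 60],
  [[0, 1, 0], [0, 0, 0], 60],
  [[0, 1, 0], [0, 0, 0], 60],
  [[0, 1, 0], [0, 0, 0], 60],
  [[0, 1, 0], [0, 0, 0], 60],
  [[0, 1, 0], [0, 0, 0], 60],
  [[0, 1, 0], [0, 0, 0], 60],
])

```text
t: 37.02
tcp_pos: [444.9, -195.4, 179.2]
tcp_rot: [-3.141, 0.0, -3.141]
ft_force: [0.7, -0.2, -0.9]
grip_width: 60.2
gripper_force: 0.0
```

```bash
python3 -c "
from h import *
toplook()
w=grab('wrist'); hs=cv2.cvtColor(w['img'],cv2.COLOR_RGB2HSV); m=cv2.inRange(hs,(13,110,40),(28,255,255))
print('w',rects(w,m,26,150))
go([427,-100,150],np.radians(65.5))"
```

```text
(array([ 546.6, -325.2]), 20, 12, np.float64(82.1), np.int32(41), array([456., 225.]))
(array([ 537.6, -386.3]), 38, 26, np.float64(-88.4), np.int32(160), array([483., 229.]))
(array([426.9, -98.5]), 57, 33, np.float64(65.0), np.int32(353), array([358., 273.]))
w [(array([ 296.7, -281.3]), 34, 15, np.float64(-89.6), np.int32(716), array([185.,   8.])), (array([ 425.5, -103.5]), 65, 35, np.float64(65.5), np.int32(3771), array([430., 206.])), (array([ 447. , -387.7]), 65, 52, np.float64(0.2), np.int32(4779), array([ 62., 229.])), (array([ 520.3, -387. ]), 71, 51, np.float64(-0.0), np.int32(3996), array([ 80., 316.])), (array([ 520.4, -317.8]), 70, 45, np.float64(-0.6), np.int32(3476), array([163., 316.]))]
at [ 445.7 -191.9  179.5] [-3.141  0.    -3.135] t 37.1 w 59.9 f 0.0 q7 1.78
 turn [-1.000e-02 -0.000e+00 -1.085e+01] shift [-2.53  1.84  0.98]
```

Call:
apply_moves([
  [[0, 0, 0], [0, 0, 0.957], 60],
  [[0, 0, 0], [0, 0, 0.957], 60],
  [[0, 0, 0], [0, 0, 0.957], 60],
  [[0, 0, 0], [0, 0, 0.957], 60],
  [[0, 0, 0], [0, 0, 0.957], 60],
  [[0, 0, 0], [0, 0, 0.957], 60],
  [[0, 0, 0], [0, 0, 0.957], 60],
  [[0, 0, 0], [0, 0, 0.957], 60],
  [[0, 0, 0], [0, 0, 0.957], 60],
  [[0, 0, 0], [0, 0, 0.957], 60],
  [[0, 0, 0], [0, 0, 0.957], 60],
  [[0, 0, 0], [0, 0, 0.957], 60],
  [[0, 0, 0], [0, 0, 0.957], 60],
  [[0, 0, 0], [0, 0, 0.957], 60],
  [[0, 0, 0], [0, 0, 0.957], 60],
  [[0, 0, 0], [0, 0, 0.957], 60],
  [[0, 0, 0], [0, 0, 0.957], 60],
  [[0, 0, 0], [0, 0, 0.957], 60],
  [[0, 0, 0], [0, 0, 0.957], 60],
  [[0, 0, 0], [0, 0, 0.957], 60],
])

```text
t: 38.78
tcp_pos: [445.1, -197.3, 179.2]
tcp_rot: [3.141, 0.0, 1.132]
ft_force: [0.8, 0.4, -0.0]
grip_width: 60.4
gripper_force: 0.0
```

Call:
apply_moves([
  [[0.85, -0.61, 0.6], [0, 0, 0], 60],
  [[0.85, -0.61, 0.7], [0, 0, 0], 60],
  [[0.85, -0.61, 0.7], [0, 0, 0], 60],
  [[0, 0, 0.5], [0, 0, 0], 60],
  [[0, 0, 0], [0, 0, 0], 60],
  [[0, 0, 0], [0, 0, 0], 60],
])

```text
t: 39.28
tcp_pos: [427.4, -104.9, 103.9]
tcp_rot: [-3.141, 0.0, 1.138]
ft_force: [0.0, -0.8, -0.6]
grip_width: 59.8
gripper_force: 0.0
```

```bash
python3 -c "
from h import *
w=grab('wrist'); hs=cv2.cvtColor(w['img'],cv2.COLOR_RGB2HSV); m=cv2.inRange(hs,(13,110,40),(28,255,255))
for r in rects(w,m,26,150): print(r)
go([427,-100,26],np.radians(65.5))
print(proj(w,[427,-100,26]))"
```

```text
(array([427.8, -98.3]), 62, 35, np.float64(66.4), np.int32(6271), array([315., 252.]))
at [ 428.  -105.4  104.5] [ 3.141 -0.     1.137] t 39.3 w 60.1 f 0.0 q7 -0.39
 turn [ 0.01 -0.   -0.06] shift [ 0.15 -0.1   2.62]
[[314.50794138 256.85935926]]
```

Call:
apply_moves([
  [[0.22, -0.08, 0.5], [0, 0, -0.15], 60],
  [[0, 0, 0.5], [0, 0, 0], 60],
  [[0, 0, 0.5], [0, 0, 0], 60],
  [[0, 0, 0.5], [0, 0, 0], 60],
  [[0, 0, 0.4], [0, 0, 0], 60],
  [[0, 0, 0.2], [0, 0, 0], 60],
  [[0, 0, 0], [0, 0, 0], 25],
  [[0, 0, 0], [0, 0, 0], 25],
  [[0, 0, 0], [0, 0, 0], 25],
  [[0, 0, 0], [0, 0, 0], 25],
  [[0, 0, 0], [0, 0, 0], 25],
  [[0, 0, 0], [0, 0, 0], 25],
  [[0, 0, -0.3], [0, 0, 0], 25],
  [[0, 0, -0.6], [0, 0, 0], 25],
  [[0, 0, -0.8], [0, 0, 0], 25],
  [[0, 0, -0.9], [0, 0, 0], 25],
  [[0, 0, -0.9], [0, 0, 0], 25],
  [[0, 0, -0.9], [0, 0, 0], 25],
  [[0, 0, 0], [0, 0, 0], 25],
])

```text
t: 40.92
tcp_pos: [430.3, -97.5, 162.6]
tcp_rot: [3.134, 0.0, 1.154]
ft_force: [0.9, -0.5, -1.2]
grip_width: 34.7
gripper_force: 60.3
```

```bash
python3 -c "
from h import *
go([448,-319,160],0)"
```

```text
at [430.3 -97.5 162.6] [3.134 0.    1.154] t 40.9 w 34.7 f 60.3 q7 -0.32
 turn [ 0.06 -0.04 11.02] shift [0.59 7.38 0.09]
```

Call:
apply_moves([
  [[0, 0, 0], [0, 0, 0.918], 25],
  [[0, 0, 0], [0, 0, 0.918], 25],
  [[0, 0, 0], [0, 0, 0.918], 25],
  [[0, 0, 0], [0, 0, 0.918], 25],
  [[0, 0, 0], [0, 0, 0.918], 25],
  [[0, 0, 0], [0, 0, 0.918], 25],
  [[0, 0, 0], [0, 0, 0.918], 25],
  [[0, 0, 0], [0, 0, 0.918], 25],
  [[0, 0, 0], [0, 0, 0.918], 25],
  [[0, 0, 0], [0, 0, 0.918], 25],
  [[0, 0, 0], [0, 0, 0.918], 25],
  [[0, 0, 0], [0, 0, 0.918], 25],
  [[0.1, 1, 0], [0, 0, 0], 25],
  [[0.1, 1, 0], [0, 0, 0], 25],
  [[0.1, 1, 0], [0, 0, 0], 25],
  [[0.1, 1, 0], [0, 0, 0], 25],
  [[0.1, 1, 0], [0, 0, 0], 25],
  [[0.09, 1, 0], [0, 0, 0], 25],
  [[0, 1, 0], [0, 0, 0], 25],
  [[0, 0.38, 0], [0, 0, 0], 25],
])

```text
t: 42.58
tcp_pos: [444.2, -323.1, 157.1]
tcp_rot: [3.141, 0.001, -0.004]
ft_force: [-1.4, 0.1, -1.7]
grip_width: 35.0
gripper_force: 60.3
```

Call:
apply_moves([
  [[0, 0, 0], [0, 0, 0], 25],
  [[0, 0, 0], [0, 0, 0], 25],
])

```text
t: 42.75
tcp_pos: [445.3, -318.4, 157.1]
tcp_rot: [-3.14, 0.0, -0.001]
ft_force: [0.4, 0.5, -1.7]
grip_width: 34.7
gripper_force: 60.3
```

```bash
python3 -c "
from h import *
go([448,-319,32],0);w=grab('wrist','w10.png')
hs=cv2.cvtColor(w['img'],cv2.COLOR_RGB2HSV); m=cv2.inRange(hs,(13,110,40),(28,255,255))
print(*rects(w,m,140,300),sep='\n')
print(*rects(w,m,31,300),sep='\n')"
```

```text
at [ 445.3 -318.4  157.1] [-3.14e+00  0.00e+00 -1.00e-03] t 42.8 w 34.7 f 60.3 q7 -1.16
 turn [-0.01  0.   -0.01] shift [0.09 0.02 4.17]
(array([ 521.2, -320.2]), 33, 19, np.float64(-1.1), np.int32(5282), array([321., 120.]))
(array([ 520.7, -358.3]), 33, 22, np.float64(-0.0), np.int32(5839), array([428., 122.]))
(array([ 479.8, -358.5]), 35, 22, np.float64(0.2), np.int32(4705), array([419., 232.]))
(array([ 436.2, -318.9]), 76, 39, np.float64(-2.3), np.int32(14383), array([318., 328.]))
(array([ 524.1, -321.1]), 59, 35, np.float64(-1.1), np.int32(5282), array([321., 120.]))
(array([ 523.2, -389.5]), 60, 40, np.float64(-0.0), np.int32(5839), array([428., 122.]))
(array([ 449.8, -389.8]), 63, 40, np.float64(0.2), np.int32(4705), array([419., 232.]))
(array([ 371.5, -318.8]), 136, 70, np.float64(-2.3), np.int32(14383), array([318., 328.]))
```

View pics/w10.png

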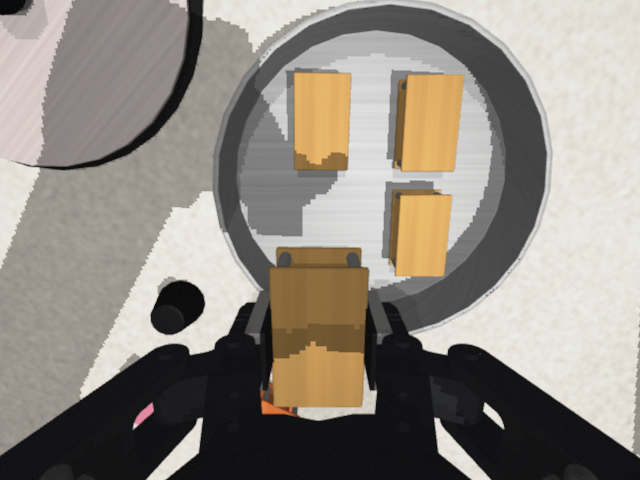

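The three blocks are spread out on the pan floor, at (321,120), (430,122) and (420,232). The fourth is held above the free quarter, so I'll lower it.

Call:
apply_moves([
  [[0.09, 0.02, 0.4], [0, 0, 0], 25],
  [[0, 0, 0.6], [0, 0, 0], 25],
  [[0, 0, 0.6], [0, 0, 0], 25],
  [[0, 0, 0.6], [0, 0, 0], 25],
  [[0, 0, 0.6], [0, 0, 0], 25],
  [[0, 0, 0.6], [0, 0, 0], 25],
  [[0, 0, 0.4], [0, 0, 0], 25],
  [[0, 0, 0.2], [0, 0, 0], 25],
  [[0, 0, 0.15], [0, 0, 0], 25],
  [[0, 0, 0], [0, 0, 0], 25],
  [[0, 0, 0], [0, 0, 0], 25],
])

```text
t: 43.72
tcp_pos: [448.7, -319.5, 33.6]
tcp_rot: [3.141, -0.001, -0.0]
ft_force: [-0.8, -0.7, -0.6]
grip_width: 34.8
gripper_force: 60.3
```

Call:
apply_moves([
  [[0, 0, 0], [0, 0, 0], 50],
  [[0, 0, 0], [0, 0, 0], 50],
  [[0, 0, 0], [0, 0, 0], 50],
  [[0, 0, 0], [0, 0, 0], 50],
  [[0, 0, -0.3], [0, 0, 0], 50],
  [[0, 0, -0.6], [0, 0, 0], 50],
  [[0, 0, -1], [0, 0, 0], 50],
  [[0, 0, -1], [0, 0, 0], 50],
  [[0, 0, -1], [0, 0, 0], 50],
  [[0, 0, -1], [0, 0, 0], 50],
  [[0, 0, -0.3], [0, 0, 0], 30],
  [[0, 0, 0], [0, 0, 0], 30],
])

```text
t: 44.72
tcp_pos: [449.6, -320.1, 192.6]
tcp_rot: [3.138, -0.004, -0.0]
ft_force: [-0.1, -1.0, -0.6]
grip_width: 30.0
gripper_force: 0.0
```

```bash
python3 -c "
from h import *
w=grab('wrist','w11.png')
hs=cv2.cvtColor(w['img'],cv2.COLOR_RGB2HSV); m=cv2.inRange(hs,(13,110,40),(28,255,255))
print(*rects(w,m,31,300),sep='\n')
go([435,286,180],np.pi/2-0.048)
go([435,286,180],0)"
```

```text
(array([ 524.4, -320.9]), 59, 34, np.float64(1.1), np.int32(3961), array([317., 129.]))
(array([ 523.3, -389.6]), 60, 39, np.float64(0.0), np.int32(4303), array([410., 131.]))
(array([ 449.8, -390. ]), 62, 39, np.float64(-0.1), np.int32(3586), array([404., 227.]))
(array([ 447.9, -320.1]), 62, 34, np.float64(0.9), np.int32(3280), array([316., 230.]))
at [ 448.7 -319.7  190.3] [ 3.14e+00 -2.00e-03 -0.00e+00] t 44.8 w 30.3 f 0.0 q7 -1.15
 turn [  0.03  -0.   -14.55] shift [20.15 -1.42  0.34]
at [ 448.7 -319.7  190.3] [ 3.14e+00 -2.00e-03 -0.00e+00] t 44.8 w 30.3 f 0.0 q7 -1.15
 turn [ 0.02 -0.02 -0.  ] shift [ -0.46 -20.19   0.34]
```

All four blocks lie flat in the pan at about (524,-321), (523,-390), (450,-390) and (448,-320). Now the drawer gets pushed home by its handle.

Call:
apply_moves([
  [[0, 0, 0], [0, 0, -0.97], 30],
  [[0, 0, 0], [0, 0, -0.97], 30],
  [[0, 0, 0], [0, 0, -0.97], 30],
  [[0, 0, 0], [0, 0, -0.97], 30],
  [[0, 0, 0], [0, 0, -0.97], 30],
  [[0, 0, 0], [0, 0, -0.97], 30],
  [[0, 0, 0], [0, 0, -0.97], 30],
  [[0, 0, 0], [0, 0, -0.97], 30],
  [[0, 0, 0], [0, 0, -0.97], 30],
  [[0, 0, 0], [0, 0, -0.97], 30],
  [[0, 0, 0], [0, 0, -0.97], 30],
  [[0, 0, 0], [0, 0, -0.97], 30],
  [[0, 0, 0], [0, 0, -0.97], 30],
  [[0, 0, 0], [0, 0, -0.97], 30],
  [[0, 0, 0], [0, 0, -0.97], 30],
  [[1, -0.04, 0], [0, 0, 0], 30],
  [[1, -0.04, 0], [0, 0, 0], 30],
  [[1, -0.04, 0], [0, 0, 0], 30],
  [[1, -0.04, 0], [0, 0, 0], 30],
  [[1, -0.04, 0], [0, 0, 0], 30],
])

```text
t: 46.43
tcp_pos: [448.3, -167.7, 187.5]
tcp_rot: [-3.14, -0.001, 1.523]
ft_force: [0.9, 0.7, 0.1]
grip_width: 29.8
gripper_force: 0.0
```

Call:
apply_moves([
  [[1, -0.04, 0], [0, 0, 0], 30],
  [[1, -0.04, 0], [0, 0, 0], 30],
  [[1, -0.04, 0], [0, 0, 0], 30],
  [[1, -0.04, 0], [0, 0, 0], 30],
  [[1, -0.04, 0], [0, 0, 0], 30],
  [[1, -0.04, 0], [0, 0, 0], 30],
  [[1, -0.04, 0], [0, 0, 0], 30],
  [[1, -0.04, 0], [0, 0, 0], 30],
  [[1, -0.04, 0], [0, 0, 0], 30],
  [[1, -0.04, 0], [0, 0, 0], 30],
  [[1, -0.04, 0], [0, 0, 0], 30],
  [[1, -0.04, 0], [0, 0, 0], 30],
  [[1, -0.04, 0], [0, 0, 0], 30],
  [[1, -0.04, 0], [0, 0, 0], 30],
  [[1, -0.04, 0], [0, 0, 0], 30],
  [[0, 0, 0], [0, 0, 0], 30],
  [[0, 0, 0], [0, 0, 0], 30],
])

```text
t: 47.85
tcp_pos: [451.1, 282.9, 187.6]
tcp_rot: [-3.139, -0.0, 1.528]
ft_force: [0.1, -0.1, -1.5]
grip_width: 29.8
gripper_force: 0.0
```

```bash
python3 -c "
from h import *
go([449,286,62],np.pi/2-0.048)
w=grab('wrist','w12.png')
print(proj(w,[[449,286,57]]))"
```

```text
at [451.1 282.9 187.6] [-3.139 -0.     1.528] t 47.9 w 29.8 f 0.0 q7 -0.96
 turn [-0.03 -0.    0.05] shift [ 0.1  -0.07  4.19]
[[316.2306178  234.95194446]]
```

View pics/w12.png

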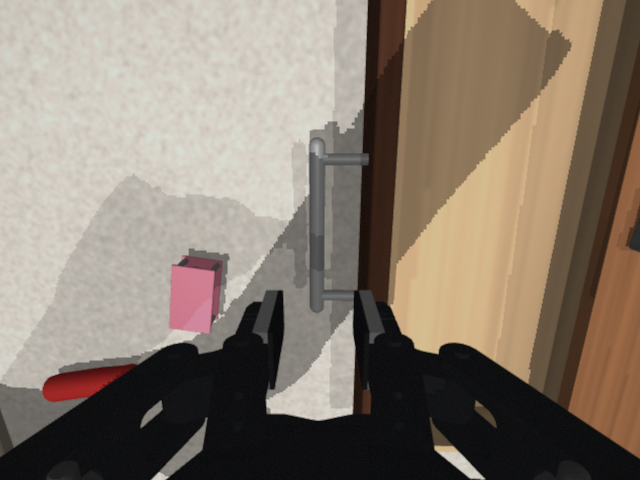

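The bar is at column 317, matching the predicted 316. I'll descend, grip and push.

Call:
apply_moves([
  [[0.1, -0.05, 0.4], [0, 0, 0.05], 30],
  [[0, 0, 0.6], [0, 0, 0], 30],
  [[0, 0, 0.6], [0, 0, 0], 30],
  [[0, 0, 0.6], [0, 0, 0], 30],
  [[0, 0, 0.6], [0, 0, 0], 30],
  [[0, 0, 0.6], [0, 0, 0], 30],
  [[0, 0, 0.4], [0, 0, 0], 30],
  [[0, 0, 0.3], [0, 0, 0], 30],
  [[0, 0, 0.1], [0, 0, 0], 30],
  [[0, 0, 0], [0, 0, 0], 5],
  [[0, 0, 0], [0, 0, 0], 5],
  [[0, 0, 0], [0, 0, 0], 5],
  [[0, 0, 0], [0, 0, 0], 5],
  [[0, 0, 0], [0, 0, 0], 5],
  [[0, 0, 0], [0, 0, 0], 5],
], grip_force=70)

```text
t: 49.15
tcp_pos: [451.6, 284.0, 63.4]
tcp_rot: [3.141, 0.0, 1.518]
ft_force: [-0.9, -1.9, 1.5]
grip_width: 8.1
gripper_force: 68.7
```

Call:
apply_moves([
  [[0, 0.2, 0], [0, 0, 0], 5],
  [[0, 0.35, 0], [0, 0, 0], 5],
  [[0, 0.35, 0], [0, 0, 0], 5],
  [[0, 0.35, 0], [0, 0, 0], 5],
  [[0, 0.35, 0], [0, 0, 0], 5],
  [[0, 0.35, 0], [0, 0, 0], 5],
  [[0, 0.35, 0], [0, 0, 0], 5],
  [[0, 0.35, 0], [0, 0, 0], 5],
  [[0, 0.35, 0], [0, 0, 0], 5],
  [[0, 0.35, 0], [0, 0, 0], 5],
  [[0, 0.35, 0], [0, 0, 0], 5],
  [[0, 0.35, 0], [0, 0, 0], 5],
  [[0, 0.25, 0], [0, 0, 0], 5],
  [[0, 0.05, 0], [0, 0, 0], 5],
  [[0, 0, 0], [0, 0, 0], 5],
  [[0, 0, 0], [0, 0, 0], 5],
])

```text
t: 50.48
tcp_pos: [581.9, 277.9, 63.4]
tcp_rot: [-3.141, -0.001, 1.518]
ft_force: [-3.9, -0.2, 7.3]
grip_width: 8.1
gripper_force: 70.1
```

Call:
apply_moves([
  [[0, 0.06, 0], [0, 0, 0], 5],
  [[0, 0.04, 0], [0, 0, 0], 5],
  [[0, 0, 0], [0, 0, 0], 5],
])

```text
t: 50.73
tcp_pos: [582.1, 278.0, 63.3]
tcp_rot: [-3.136, 0.001, 1.52]
ft_force: [-16.8, -3.8, 16.8]
grip_width: 8.1
gripper_force: 71.1
```

Resistance shows the drawer has reached its stop, so it is shut. I release, rise and return to the lid.

Call:
apply_moves([
  [[0, 0, 0], [0, 0, 0], 28],
  [[0, 0, 0], [0, 0, 0], 28],
  [[0, 0, 0], [0, 0, 0], 28],
  [[0, 0, 0], [0, 0, 0], 28],
  [[0, 0, -0.3], [0, 0, 0], 28],
  [[0, 0, -0.6], [0, 0, 0], 28],
  [[0, 0, -1], [0, 0, 0], 28],
  [[0, 0, -1], [0, 0, 0], 28],
  [[0, 0, -1], [0, 0, 0], 70],
  [[-1, 0, 0], [0, 0, 0], 70],
  [[-1, 0, 0], [0, 0, 0], 85],
  [[-1, 0, 0], [0, 0, 0], 85],
  [[-1, 0, 0], [0, 0, 0], 85],
  [[-1, 0, 0], [0, 0, 0], 85],
  [[-1, 0, 0], [0, 0, 0], 85],
  [[-1, 0, 0], [0, 0, 0], 85],
  [[-1, 0, 0], [0, 0, 0], 85],
  [[-1, 0, 0], [0, 0, 0], 85],
  [[0, 0, 0], [0, 0, 0], 85],
  [[0, 0, 0], [0, 0, 0], 85],
])

```text
t: 52.4
tcp_pos: [570.8, 5.2, 180.5]
tcp_rot: [3.141, 0.001, 1.514]
ft_force: [0.7, 1.3, 0.2]
grip_width: 85.0
gripper_force: 0.0
```

```bash
python3 -c "
from h import *
t=grab('top')
print('handle',end=' ')
g=t['img'].astype(int)
# bar: bright grey in handle area
s=grab('scene')
for n,f in(('top',t),('scene',s)):
  for c,st,m in blobs(f['img'].max(2)<45,60):
    P=ray(f,c,39)[0]
    if 540<P[0]<680 and -200<P[1]<-60: print(n,c,st,P.round(1))
go([606,-127,110])"
```

```text
handle scene [290.77454545 318.78181818] [283 309  16  21 275] [ 603.9 -126.7   39. ]
at [570.6   8.4 180.6] [ 3.141 -0.     1.519] t 52.5 w 84.5 f 0.0 q7 -0.43
 turn [ 0.01 -0.   -0.  ] shift [-4.45  1.41  2.35]
```

Call:
apply_moves([
  [[-0.8, 0.27, 0.2], [0, 0, 0], 85],
  [[-0.9, 0.27, 0.4], [0, 0, 0], 85],
  [[-0.9, 0.27, 0.4], [0, 0, 0], 85],
  [[-0.9, 0.28, 0.4], [0, 0, 0], 85],
  [[-0.95, 0.28, 0.4], [0, 0, 0], 85],
  [[0, 0, 0.5], [0, 0, 0], 85],
  [[0, 0, 0], [0, 0, 0], 85],
  [[0, 0, 0], [0, 0, 0], 85],
])

```text
t: 53.17
tcp_pos: [604.4, -125.8, 110.8]
tcp_rot: [-3.141, -0.002, 1.52]
ft_force: [-0.2, -0.5, -0.0]
grip_width: 84.8
gripper_force: 0.0
```

```bash
python3 -c "
from h import *
w=grab('wrist','w13.png')
print(proj(w,[[605,-127,53]]))
for c,st,m in blobs(w['img'].max(2)<45,300): print(c.round(),st,ray(w,c,53)[0].round(1))
go([605,-127,45],np.pi/2-0.05)"
```

```text
[[320.2992528  279.52604789]]
[315. 402.] [    0    61   640   419 64995] [ 598. -204.   53.]
[316. 272.] [ 288  239   57   66 3021] [ 603.1 -122.6   53. ]
at [ 604.9 -125.5  111.8] [ 3.141e+00 -1.000e-03  1.521e+00] t 53.2 w 85.1 f 0.0 q7 -0.26
 turn [ 0.01 -0.01  0.  ] shift [-0.05  0.01  2.23]
```

View pics/w13.png

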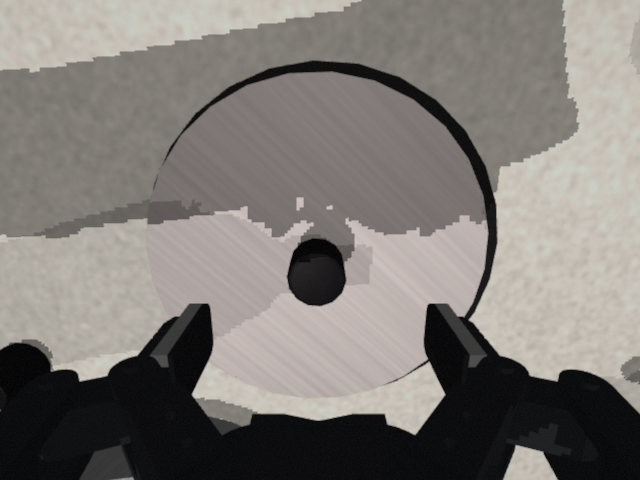

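Call:
apply_moves([
  [[-0.02, -0.04, 0.4], [0, 0, 0], 85],
  [[0, 0, 0.5], [0, 0, 0], 85],
  [[0, 0, 0.5], [0, 0, 0], 85],
  [[0, 0, 0.5], [0, 0, 0], 85],
  [[0, 0, 0.3], [0, 0, 0], 85],
  [[0, 0, 0], [0, 0, 0], 85],
  [[0, 0, 0], [0, 0, 0], 20],
  [[0, 0, 0], [0, 0, 0], 20],
  [[0, 0, 0], [0, 0, 0], 20],
  [[0, 0, 0], [0, 0, 0], 20],
  [[0, 0, 0], [0, 0, 0], 20],
  [[0, 0, 0], [0, 0, 0], 20],
  [[0, 0, 0], [0, 0, 0], 20],
  [[0, 0, 0], [0, 0, 0], 20],
])

```text
t: 54.38
tcp_pos: [603.8, -128.7, 46.0]
tcp_rot: [3.14, 0.001, 1.518]
ft_force: [-0.5, 0.6, 6.0]
grip_width: 30.3
gripper_force: 69.2
```

Call:
apply_moves([
  [[0, 0, -0.2], [0, 0, 0], 20],
  [[0, 0, -0.4], [0, 0, 0], 20],
  [[0, 0, -0.6], [0, 0, 0], 20],
  [[0, 0, -0.6], [0, 0, 0], 20],
  [[0, 0, -0.6], [0, 0, 0], 20],
  [[0, 0, -0.3], [0, 0, 0], 20],
  [[0, 0, 0], [0, 0, 0], 20],
  [[0, 0, 0], [0, 0, 0], 20],
])

```text
t: 55.05
tcp_pos: [603.3, -128.8, 126.2]
tcp_rot: [3.141, 0.001, 1.518]
ft_force: [0.1, -0.8, -2.6]
grip_width: 30.3
gripper_force: 69.4
```

```bash
python3 -c "
from h import *
go([485,-355.5,126])"
```

```text
at [ 603.3 -128.8  126.2] [3.141e+00 1.000e-03 1.518e+00] t 55.0 w 30.3 f 69.4 q7 -0.25
 turn [0.01 0.   0.  ] shift [-7.76 -3.54  0.01]
```

Call:
apply_moves([
  [[-0.3, -0.14, 0], [0, 0, 0], 20],
  [[-0.5, -0.225, 0], [0, 0, 0], 20],
  [[-0.5, -0.225, 0], [0, 0, 0], 20],
  [[-0.5, -0.225, 0], [0, 0, 0], 20],
  [[-0.5, -0.225, 0], [0, 0, 0], 20],
  [[-0.5, -0.225, 0], [0, 0, 0], 20],
  [[-0.5, -0.225, 0], [0, 0, 0], 20],
  [[-0.5, -0.225, 0], [0, 0, 0], 20],
  [[-0.5, -0.225, 0], [0, 0, 0], 20],
  [[-0.5, -0.225, 0], [0, 0, 0], 20],
  [[-0.5, -0.225, 0], [0, 0, 0], 20],
  [[-0.5, -0.225, 0], [0, 0, 0], 20],
  [[-0.5, -0.225, 0], [0, 0, 0], 20],
  [[-0.5, -0.225, 0], [0, 0, 0], 20],
  [[-0.5, -0.225, 0], [0, 0, 0], 20],
  [[-0.5, -0.225, 0], [0, 0, 0], 20],
  [[0, -0.02, 0], [0, 0, 0], 20],
  [[0, 0, 0], [0, 0, 0], 20],
  [[0, 0, 0], [0, 0, 0], 20],
])

```text
t: 56.63
tcp_pos: [484.6, -356.1, 125.2]
tcp_rot: [-3.141, -0.001, 1.518]
ft_force: [1.1, -0.0, -3.0]
grip_width: 30.4
gripper_force: 69.4
```

```bash
python3 -c "
from h import *
go([485,-357,92]); print(readout.state()['ft_force'])
s=grab('scene'); print(s['img'].shape)
for c,st,m in blobs(s['img'].max(2)<45,60):
    P=ray(s,c,122)[0]
    if 400<P[0]<580 and -450<P[1]<-280: print(c,st,P.round(1))
cv2.imwrite('pics/s14.png',cv2.resize(s['img'][230:430,40:320],None,fx=2.5,fy=2.5)[:,:,::-1])"
```

```text
at [ 484.6 -356.1  125.2] [-3.141e+00 -1.000e-03  1.518e+00] t 56.6 w 30.4 f 69.4 q7 0.2
 turn [-0.01 -0.01  0.  ] shift [-0.03  0.01  1.11]
[ 1.10017191 -0.04498308 -3.02561056]
(480, 640, 3)
```

View pics/s14.png

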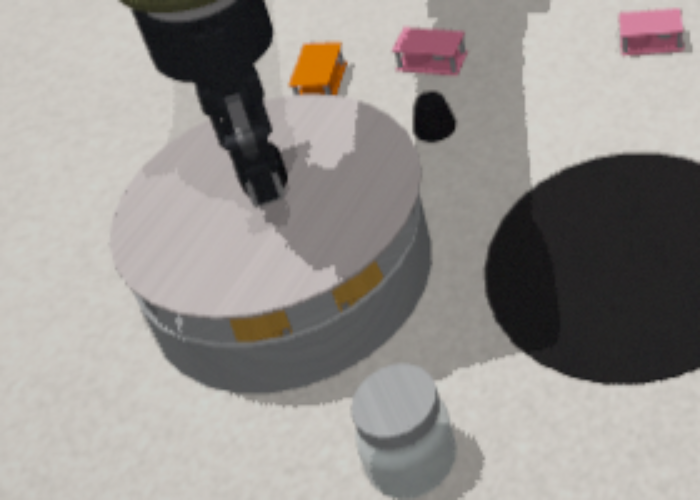

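The lid is held level over the pan, and the movements and jar are undisturbed. I'll lower it.

Call:
apply_moves([
  [[-0.03, 0.01, 0.3], [0, 0, 0], 20],
  [[0, 0, 0.3], [0, 0, 0], 20],
  [[0, 0, 0.3], [0, 0, 0], 20],
  [[0, 0, 0.1], [0, 0, 0], 20],
  [[0, 0, 0.08], [0, 0, 0], 20],
  [[0, 0, 0.04], [0, 0, 0], 20],
  [[0, 0, 0], [0, 0, 0], 20],
  [[0, 0, 0], [0, 0, 0], 20],
])

```text
t: 57.35
tcp_pos: [485.5, -357.7, 92.7]
tcp_rot: [3.141, 0.0, 1.518]
ft_force: [0.8, 0.3, -2.5]
grip_width: 30.5
gripper_force: 69.3
```

Call:
apply_moves([
  [[0, 0, 0.03], [0, 0, 0], 20],
  [[0, 0, 0.02], [0, 0, 0], 20],
  [[0, 0, 0], [0, 0, 0], 20],
])

```text
t: 57.6
tcp_pos: [485.6, -357.8, 91.9]
tcp_rot: [3.141, 0.001, 1.518]
ft_force: [-2.8, 1.3, 6.0]
grip_width: 30.3
gripper_force: 70.6
```

Contact is felt at the seated height, so I release and retreat.

Call:
apply_moves([
  [[0, 0, 0], [0, 0, 0], 80],
  [[0, 0, 0], [0, 0, 0], 80],
  [[0, 0, 0], [0, 0, 0], 80],
  [[0, 0, 0], [0, 0, 0], 80],
  [[0, 0, 0], [0, 0, 0], 80],
  [[0, 0, -0.3], [0, 0, 0], 80],
  [[0, 0, -0.6], [0, 0, 0], 80],
  [[0, 0, -1], [0, 0, 0], 80],
  [[0, 0, -1], [0, 0, 0], 80],
  [[0, 0, -1], [0, 0, 0], 80],
  [[0, 0, -1], [0, 0, 0], 80],
  [[1, -1, 0], [0, 0, 0], 80],
  [[1, -1, 0], [0, 0, 0], 80],
  [[1, -1, 0], [0, 0, 0], 80],
  [[1, 0, 0], [0, 0, 0], 80],
  [[1, 0, 0], [0, 0, 0], 80],
  [[1, 0, 0], [0, 0, 0], 80],
  [[1, 0, 0], [0, 0, 0], 80],
  [[0, 0, 0], [0, 0, 0], 80],
  [[0, 0, 0], [0, 0, 0], 80],
])

```text
t: 59.27
tcp_pos: [408.3, -143.5, 238.5]
tcp_rot: [3.141, 0.003, 1.521]
ft_force: [0.1, -0.9, 0.5]
grip_width: 79.9
gripper_force: 0.0
```

```bash
python3 -c "
from h import *
t=grab('top'); s=grab('scene'); 
for n,f in(('top',t),('scene',s)):
  for c,st,m in blobs(f['img'].max(2)<45,60):
    P=ray(f,c,85)[0]
    if 420<P[0]<550 and -420<P[1]<-290: print(n,c,st[:5],P.round(1))
cv2.imwrite('pics/fin.png',np.hstack([cv2.resize(t['img'],(400,300)),cv2.resize(s['img'],(400,300))])[:,:,::-1])
print(readout.state()['tcp_pos'])"
```

```text
top [475.99337748 250.43046358] [469 245  15  12 151] [ 485.3 -354.    85. ]
scene [147.79456193 311.3081571 ] [138 301  20  22 331] [ 486.3 -355.4   85. ]
[ 407.98382325 -145.41244072  238.2394056 ]
```

View pics/fin.png

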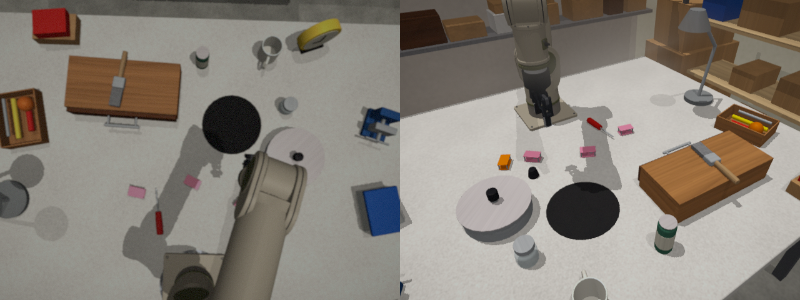

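The lid's knob is back within about 2 mm of where it started, the drawer is shut, and the loupe and jar are in place. I'm handing in.

```bash
python3 -c "
from h import *
print(workorder.finish_job())"
```

```text
the job is handed in; nothing more can be done
None
```

All four brass movements are flat and side by side in the pan, the drawer is pushed home, the lid is seated level, and the loupe and jar are in place; I handed the job in at about 59 s, and the hand-in returned no verdict.

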